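# Reload the snap-press die magazine

## Robot

A 6-joint arm with a two-finger parallel gripper is mounted at the origin on the work surface. World frame = base frame: x ahead of the robot, y to its left, z up, the work surface at z = 0. Lengths are in m, angles in rad, forces in N, time in s.
With the tool pointing down it reaches from about 0.225 to 0.875 m from the base axis. Payload 3.4 kg.
Tool frame: the origin (TCP) lies on the mounting face of the last link; the fingertips stand 173 mm ahead of it and the grasp point (between the pads) lies 155 mm ahead of it; y points along the fingers, x is the direction in which the jaws open and shut, and the axes are right-handed (so a half turn about y gives the same grasp; the last joint's range is limited). The gripper opens to 85 mm and grips with 20 to 120 N. Pads are 22 mm wide; open, the fingers measure 114 mm over their backs; the gripper's body (76 mm by 85 mm) begins 54 mm behind the grasp point. The pads swing forward as they close: fully open they stand 13 mm farther back than shut.
Start: joints at [-1.321, 0.276, 1.505, -0, 1.361, -0.121], TCP at [0.208, -0.536, 0.405] pointing down, gripper open.
Joint ranges: [-2.89, 2.89], [-0.75, 2.08], [0.22, 2.7], [-1.18, 4.32], [0.11, 2.71], [-2.7, 2.7]. Speed limits (rad/s): [2.57, 2.57, 3.14, 3.14, 3.14, 3.14].

## Interface

Orientations are given as a unit quaternion [w, x, y, z].
In Python, from rig import manip, vision, ticket gives the robot as it stands.
- The arm moves only by the tool arm_command, never from a script. Its argument "increments" is one flat list of numbers, 7 for each row, row after row: the turn, a rotation vector about the tool's x, y, z in rad, then the shift along the tool's x, y, z in cm, then the closure, from 0 (fully open) to 1 (shut). In form: [wx, wy, wz, tx, ty, tz, hand, wx, wy, wz, tx, ty, tz, hand, ...]. A call has 1 to 8 rows; each row shifts and turns the commanded pose from where the row before left it, along the tool's axes as they then stand; what a row does not reach is not made up. A row lasts 1/8 s, in which the tool goes at most 62.5 mm and 10.7 degrees, less where a joint would pass 70% of its speed; a pose out of reach is approached as far as the arm can. A call is refused whole if a number of a shift passes 6.25 or a number of a turn 0.188, either way. A call with a gripper value outside its range is refused whole. The fingers move at their own pace and stop on an object; "grip_force" is the grip in N (left out, the last holds). Time passes only in rows, so rows that do not move let the fingers close. It gives the time, the measured TCP pose, the force and the opening at its end, in the units of the state.
- manip.get_state(): the state, without advancing time (a new reading comes with each control period).
- vision.get_image(name): name is "side" or "top" or "wrist"; returns the picture (480x640x3 uint8, red, green, blue); there is no depth.
- vision.camera_params(name): a dict with "vfov" (degrees; the focal length in pixels is half the picture's height over the tangent of half this angle, whatever the lens; pixels are square), "cx", "cy" (the principal point, pixels), "R" (3x3) and "t" (3): a world point X has camera coordinates R X + t. Camera axes: x right, y down, z forward; pixel columns grow to the right and rows downward; lengths in m; the calibration is good to about 2 mm. A picture is of the moment at which its call begins: read the wrist's pose just before it. camera_params takes no time and is no camera call; for the wrist camera it gives the pose at the moment of the call.
- ticket.sign_off(): hands the job in, once; it reports no verdict.
The state is a dict: "clock": time; "qpos": joint angles; "qd": joint speeds; "effort": joint torques, N m; "position": TCP position; "ee_rot": TCP orientation; "contact_force": force on the tool from outside, world axes, zero at the start; "moment": the same for the moment, N m; "width": finger opening in m.
Only numpy, scipy, OpenCV 4.12 (cv2) and the standard library are available. Lean on these libraries where they do the work, as an engineer would, in place of code of your own. Each camera call takes 0.05 s, during which the arm holds its last target.

## Task

Swing the flat cover of the die magazine fully aside, then move every die bar from the plywood rack into the magazine, one per nest in any order, each lying flat and fully down, die face up, with its broad block under the carrying handle and its narrow tang towards the open front. The rack leaves only the block free to take hold of, and the carrying handle stands over the block in the magazine, so lay each bar down and take it again by the tang. Finally swing the cover shut again across the nests, and do not knock over the glass.

Things in the scene. Friction and masses are not known exactly. Their poses are not given: they have to be found in the camera images.
- magazine: Die magazine: fixed grey steel tray, 150 mm (x) by 204 mm (y), with three parallel nests 46 mm apart in y. Origin: on the table under the middle nest's centre; +x runs along the nests to their closed back, z up. A bar lies flat in a nest, underside 14 mm above the table, block to +x, with about 2 mm play all round. Back wall at x = 57 mm; front lip at x = -57 to -63 mm, 24 mm high.
- channel (a point): Point between the walls of the middle nest's channel, at x = 29 mm, 14 mm up (channel floor). The back half of each nest (x 0 to 57 mm) is a channel 30 mm wide between walls whose tops are 38 mm above the table; it takes the bar's broad block.
- bay (a point): Point on the open front bay's floor, 6 mm up, at x = -30, y = 0 of the magazine. The bay (x -50 to -8 mm) has no walls between the nests: there the bars' narrow tangs lie with room for fingers on both sides.
- handle (a point): Centre of the magazine's fixed black carrying handle: a flat bar along y bridging all channels, x 14 to 42 mm, 70 to 82 mm above the table, on posts at y = +-72 mm. No finger or hand can come down over a block there: bring a bar in under it from the front (bar underside about 43 mm above the table), held by its tang, then lower it.
- nest_0 (a point): Centre of a fully seated bar (half-way up and along, 22 mm above the table) in the nest at y = -46 mm of the magazine; axes as the magazine's.
- nest_1 (a point): The same for the middle nest (y = 0).
- nest_2 (a point): The same for the nest at y = +46 mm, the one next to the cover's pivot.
- cover (a joint): Angle (rad) of the magazine's flat cover, an aluminium strip 36 x 192 mm, 4 mm thick, underside 39 mm above the table, turning level on one pivot screw; light friction (about 1 N at the knob), stays where left. 0: shut, across all nests along the magazine's y. Opens clockwise seen from above, over the front bay; at 1.57 it points to the magazine's -x, clear of the nests; stop at 1.75.
- cover_knob (a point): Centre of the cover's black upright round knob, 18 mm diameter, from 43 to 67 mm above the table; 125 mm from the pivot.
- cover_pivot (a point): Head of the cover's pivot screw, at x = -10, y = 100 mm of the magazine, 43 mm above the table.
- rack: Fixed plywood rack, 128 mm (x) by 240 mm (y). Origin: on the table under its centre. Floor 10 mm above the table. Three slots along x at y = -62, 0, +62 mm, 30 mm wide, between walls 42 mm high from x = -65 to +10 mm; beyond that the floor is open. A stored bar lies centred on x = 0, x axes alike: its tang is sunk between the walls where no finger fits, only the block's last 45 mm stand free.
- glass_mid (a point): A stemmed clear drinking glass standing on the table, 165 mm tall, 68 mm wide; point on its axis 80 mm up. Not to be knocked over.
- a_mid (a point): Centre (half-way up) of die bar a, a flat aluminium bar 110 mm long, 16 mm high, 130 g (varies somewhat): a broad block (26 mm wide, x from -5 to +55 mm) with two dark round dies on its top, and a narrow tang (14 mm wide, x from -55 to -5 mm). x points from tang to block, z up out of the die face. All bars are alike; two or three are present, in the rack at the start.
- a_tang (a point): Middle of bar a's tang, 32 mm from the bar's centre towards the tang end.
- a_block (a point): A point in bar a's block 34 mm from the bar's centre: the free place to take it in the rack.
- b_mid (a point): Centre (half-way up) of die bar b, a flat aluminium bar 110 mm long, 16 mm high, 130 g (varies somewhat): a broad block (26 mm wide, x from -5 to +55 mm) with two dark round dies on its top, and a narrow tang (14 mm wide, x from -55 to -5 mm). x points from tang to block, z up out of the die face. All bars are alike; two or three are present, in the rack at the start.
- b_tang (a point): Middle of bar b's tang, 32 mm from the bar's centre towards the tang end.
- b_block (a point): A point in bar b's block 34 mm from the bar's centre: the free place to take it in the rack.
- c_mid (a point): Centre (half-way up) of die bar c, a flat aluminium bar 110 mm long, 16 mm high, 130 g (varies somewhat): a broad block (26 mm wide, x from -5 to +55 mm) with two dark round dies on its top, and a narrow tang (14 mm wide, x from -55 to -5 mm). x points from tang to block, z up out of the die face. All bars are alike; two or three are present, in the rack at the start.
- c_tang (a point): Middle of bar c's tang, 32 mm from the bar's centre towards the tang end.
- c_block (a point): A point in bar c's block 34 mm from the bar's centre: the free place to take it in the rack.
There are look-alikes about, which are no part of the job. Leave any blue or green look-alike of the part that bears c_mid alone.

How it is judged:
On the way, in this order (a step that is already met when the one before it is completed fails the run):
1. the cover is swung aside (more than 1.3 rad) (value of joint cover above 1.3 rad), for 0.2 s.
2. every die bar lies in a nest ((distance between a_mid and nest_0 below 0.006 m or distance between a_mid and nest_1 below 0.006 m or distance between a_mid and nest_2 below 0.006 m) and angle between the x axis of each of a_mid, b_mid, c_mid and the x axis of magazine, either way round below 0.09 rad and angle between each of a_mid, b_mid, c_mid's own z axis and vertical below 0.09 rad and x of each of a_tang, b_tang, c_tang in the frame of magazine below -0.02 m and (distance between b_mid and nest_0 below 0.006 m or distance between b_mid and nest_1 below 0.006 m or distance between b_mid and nest_2 below 0.006 m) and (distance between c_mid and nest_0 below 0.006 m or distance between c_mid and nest_1 below 0.006 m or distance between c_mid and nest_2 below 0.006 m)), for 0.2 s.
At the end, for the whole second after the job is handed in: Every die bar present lies at rest in a nest of its own: its centre within 6 mm of the nest's centre point, level and in line with the nest within 5 degrees, die face up, tang to the front; the cover is shut (within 0.12 rad) (all of step 2 and value of joint cover below 0.12 rad); the robot touches nothing.
It fails at once if the glass is knocked over (angle between glass_mid's own z axis and vertical above 0.6 rad).
Of die_a, die_b, die_c only 2 to 3 are there at a start; the rules pass over those that are not, and their reading is None.
At some moment in a run one of die_a, die_b, die_c may be knocked a few centimetres aside while the robot is not near it.
Once in a run the grip may slacken for a moment while it holds something.
It also fails if it takes over 210 s, if anything falls off the work surface, if the arm or the gripper's body presses on something with over 40 N, if the wrist force passes 120 N, or if a joint passes its speed limit or range.

## Working session

There is one attempt and no reset: what is moved stays moved. The work goes in short steps, Python scripts to look and compute and a tool call to move; the robot and the scene stay as the last step left them, time stands still between calls to the robot, and variables do not carry over. Pictures are saved under pics/ and viewed, and the job is handed in when it is done.

Besides the shell and the picture viewer there is one more tool, called by a JSON object that holds its "name" and its "arguments". arm_command: Moves the arm, as the interface text tells. Its arguments: {"type":"object","properties":{"increments":{"type":"array"},"grip_force":{"type":"number"}},"required":["increments"]}

```bash
ls; mkdir -p pics
cat > h.py <<'E'
import numpy as np, cv2
from rig import manip, vision, ticket
def snap(name,fn):
    im=vision.get_image(name); cv2.imwrite('pics/'+fn,im[:,:,::-1]); return im
E
python3 - <<'E'
from h import *
for n in ['top','side','wrist']:
    p=vision.camera_params(n); print(n,p)
    snap(n,n+'0.png')
print(manip.get_state())
E
```

```text
pics
top {'vfov': 44.71610831657506, 'cx': 313.85331522476423, 'cy': 255.58405559458004, 'R': array([[-0.00988517, -0.99985634, -0.01376892],
       [-0.98040801,  0.01240007, -0.19658679],
       [ 0.19672928,  0.01155587, -0.98038974]]), 't': array([0.11782062, 0.48739357, 1.23967549])}
side {'vfov': 55.73405398458422, 'cx': 321.247981026737, 'cy': 233.60016175848324, 'R': array([[-0.87640796, -0.48154388,  0.00495682],
       [-0.35929478,  0.64699223, -0.67253871],
       [ 0.32064988, -0.59119924, -0.74004534]]), 't': array([0.48444221, 0.15652236, 1.03666769])}
wrist {'vfov': 68.4274728599934, 'cx': 310.8204751037358, 'cy': 248.7834172989013, 'R': array([[ 0.36240753, -0.93201851, -0.00150853],
       [-0.88481269, -0.34455963,  0.31366411],
       [-0.29286053, -0.11233947, -0.94953281]]), 't': array([-0.57521357, -0.04129128,  0.38053744])}
{'clock': 0.15, 'qpos': array([-1.32098538e+00,  2.76439946e-01,  1.50580324e+00,  2.38873206e-06,
        1.36066802e+00, -1.20971744e-01]), 'qd': array([-4.82905134e-05, -3.17660745e-03, -4.50043295e-03,  7.30292198e-04,
       -1.37029884e-03, -1.02700476e-03]), 'effort': array([ 1.25426788e-03, -4.17145336e+01, -2.46033758e+01, -1.97505742e-04,
        7.65357865e-03,  4.20367527e-06]), 'position': array([ 0.20832486, -0.53578762,  0.40405942]), 'ee_rot': array([ 0.58390582, -0.58328911,  0.39961619, -0.39891693]), 'contact_force': array([0.18954776, 0.44002367, 1.38211193]), 'moment': array([-0.00300582, -0.01098454,  0.04009304]), 'width': 0.0853630721280979}
```

View pics/top0.png

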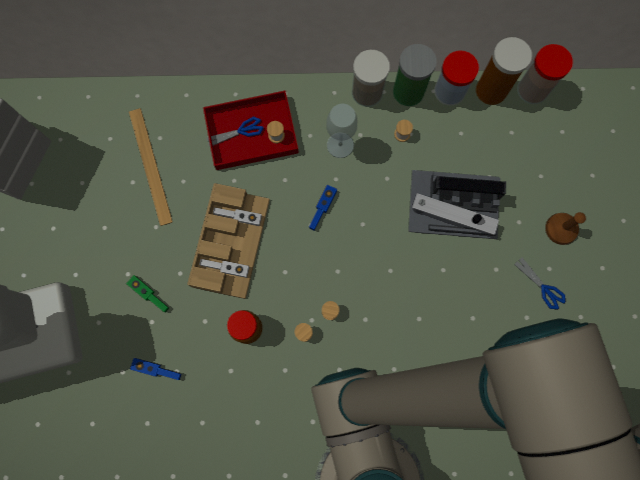

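View pics/side0.png

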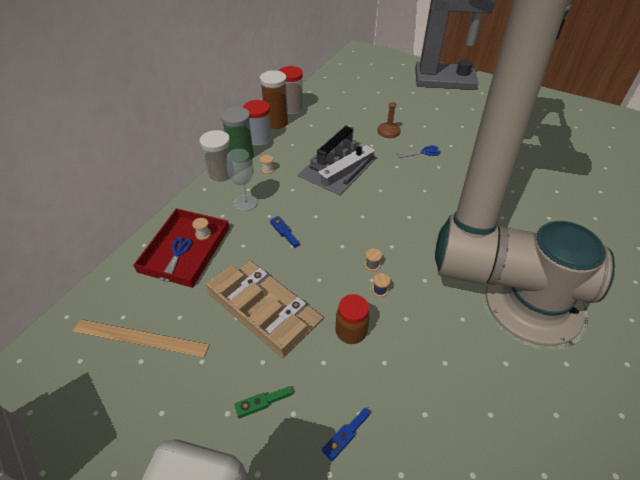

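View pics/wrist0.png

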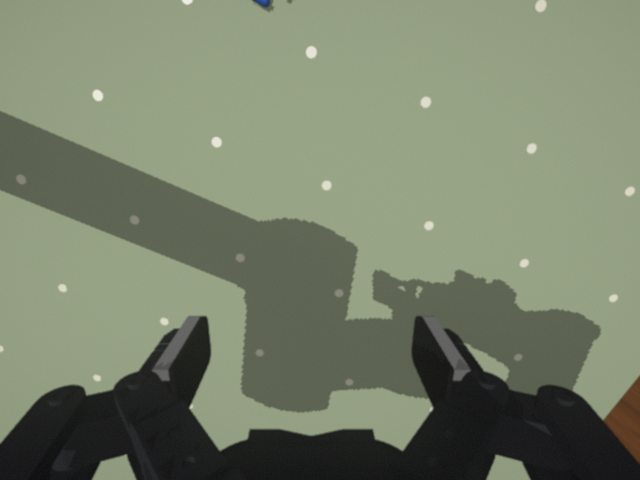

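Run:
```python
import cv2
a=cv2.imread('pics/top0.png')
cv2.imwrite('pics/m0.png',cv2.resize(a[160:250,400:520],None,fx=6,fy=6,interpolation=cv2.INTER_CUBIC))
cv2.imwrite('pics/r0.png',cv2.resize(a[180:305,180:280],None,fx=4.8,fy=4.8,interpolation=cv2.INTER_CUBIC))
```

```text
(no output)
```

View pics/m0.png

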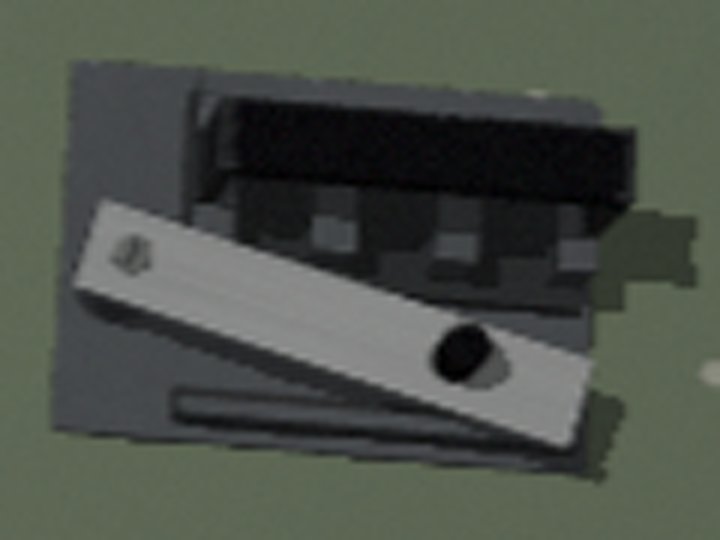

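View pics/r0.png

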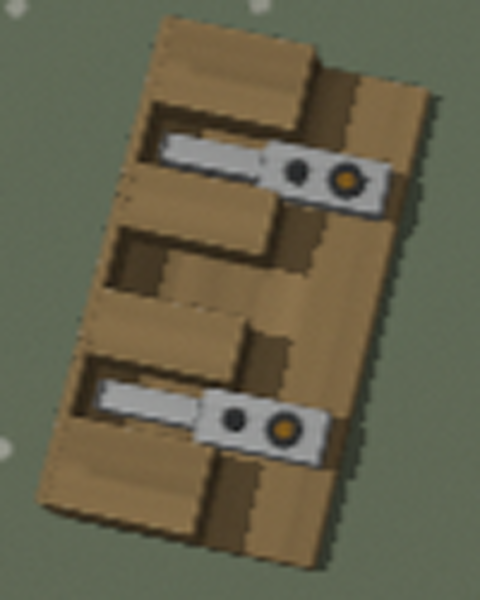

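```bash
cat >> h.py <<'E'
def cam(n):
    p=vision.camera_params(n); p['f']=240/np.tan(np.radians(p['vfov']/2)); p['n']=n; return p
def unproj(p,uv,z):
    d=np.array([(uv[0]-p['cx'])/p['f'],(uv[1]-p['cy'])/p['f'],1.0])
    R=np.array(p['R']);t=np.array(p['t']); C=-R.T@t; w=R.T@d
    return C+w*(z-C[2])/w[2]
def proj(p,X):
    c=np.array(p['R'])@np.array(X)+np.array(p['t']); return np.array([p['cx']+p['f']*c[0]/c[2],p['cy']+p['f']*c[1]/c[2]])
E
python3 - <<'E'
from h import *
p=cam('top')
C=lambda u,v:((u+.5)/6-.5+400,(v+.5)/6-.5+160)
for n,u,v,z in [('TL',72,62,.006),('BL',52,430,.006),('BR',590,478,.006),('TR',600,105,.006),('piv',130,255,.043),('knobtop',458,358,.067),
 ('hTL',240,100,.082),('hBL',238,170,.082),('hTR',635,130,.082),('hBR',625,205,.082),('lipL',172,390,.024),('lipR',590,440,.024)]:
    print(n,unproj(p,C(u,v),z).round(4))
D=lambda u,v:((u+.5)/4.8-.5+180,(v+.5)/4.8-.5+180)
for n,u,v,z in [('TL',165,18,.042),('BL',40,500,.042),('BR',320,570,.010),('TR',428,92,.01),
 ('a_tangend',162,150,.026),('a_blockend',388,193,.026),('a dieor',346,181,.026),('b tangend',98,394,.026),('b blockend',326,444,.026),('b die',285,430,.026)]:
    print(n,unproj(p,D(u,v),z).round(4))
print('glass',unproj(p,(341,148),.003), -p['R'].T@p['t'])
E
```

```text
TL [ 0.6996 -0.1187  0.006 ]
BL [ 0.5517 -0.1047  0.006 ]
BR [ 0.5301 -0.3085  0.006 ]
TR [ 0.679  -0.3231  0.006 ]
piv [ 0.6099 -0.131   0.043 ]
knobtop [ 0.562  -0.2447  0.067 ]
hTL [ 0.657  -0.1671  0.082 ]
hBL [ 0.6302 -0.1649  0.082 ]
hTR [ 0.6434 -0.3107  0.082 ]
hBR [ 0.6148 -0.3049  0.082 ]
lipL [ 0.5623 -0.1479  0.024 ]
lipR [ 0.5407 -0.304   0.024 ]
TL [0.6612 0.3388 0.042 ]
BL [0.4302 0.3909 0.042 ]
BR [0.4004 0.2657 0.01  ]
TR [0.6326 0.2163 0.01  ]
a_tangend [0.6007 0.3417 0.026 ]
a_blockend [0.5781 0.2336 0.026 ]
a dieor [0.5842 0.2536 0.026 ]
b tangend [0.4826 0.369  0.026 ]
b blockend [0.4575 0.2616 0.026 ]
b die [0.4643 0.2809 0.026 ]
glass [0.75783247 0.04579567 0.003     ] [0.23512876 0.09743445 1.31280253]
```

```bash
cat >> h.py <<'E'
from scipy.spatial.transform import Rotation as Ro
def st():
    s=manip.get_state(); q=s['ee_rot']; R=Ro.from_quat([q[1],q[2],q[3],q[0]]).as_matrix()
    return s,R
def plan(goal,yaw=None):
    """goal TCP pos; yaw of tool x axis in world. prints turn (rotvec tool), shift in tool axes before turn & after turn, cm"""
    s,R=st(); d=np.array(goal)-s['position']
    cur=np.arctan2(R[1,0],R[0,0])
    print('pos',s['position'].round(4),'yaw',round(cur,4),'q',s['qpos'].round(2),'t',s['clock'],'w',round(s['width'],4),'F',s['contact_force'].round(1))
    print(' shift now (cm)',(R.T@d*100).round(2))
    if yaw is not None:
        y=(yaw-cur+np.pi/2)%np.pi-np.pi/2
        for yy in (y, y-np.sign(y)*np.pi):
            Rt=Ro.from_euler('z',cur+yy).as_matrix()@np.diag([1,-1,-1])
            print(' turn',Ro.from_matrix(R.T@Rt).as_rotvec().round(3),' shift after (cm)',(Rt.T@d*100).round(2))
E
python3 - <<'E'
from h import *
s,R=st();print(R.round(3))
# knob; tangent at cover angle .3 (clockwise): cover dir
pv=np.array([.6099,-.131]);k=np.array([.562,-.2447])
r=k-pv; t=np.array([r[1],-r[0]])/np.linalg.norm(r); yaw=np.arctan2(t[1],t[0]); print('yaw',yaw)
plan([k[0],k[1],.30],yaw)
E
```

```text
[[ 0.362 -0.     0.932]
 [-0.932  0.001  0.362]
 [-0.001 -1.     0.   ]]
yaw 2.742873628409491
pos [ 0.2083 -0.5358  0.4041] yaw -1.2 q [-1.32  0.28  1.51  0.    1.36 -0.12] t 0.15 w 0.0854 F [0.2 0.4 1.4]
 shift now (cm) [-14.3   10.43  43.51]
 turn [-1.479 -0.625 -0.627]  shift after (cm) [ 21.29 -40.56  10.41]
 turn [-0.74   1.75   1.749]  shift after (cm) [-21.29  40.56  10.41]
```

```bash
python3 - <<'E'
s=open('h.py').read()
i=s.index('def plan')
s=s[:i]+'''def Rt_(yaw):
    x=np.array([np.cos(yaw),np.sin(yaw),0]);y=np.array([0,0,-1.]);return np.column_stack([x,y,np.cross(x,y)])
def plan(goal,yaw=None):
    s,R=st(); d=np.array(goal)-s['position']
    cur=np.arctan2(R[1,0],R[0,0])
    print('pos',s['position'].round(4),'yaw',round(cur,4),'q',s['qpos'].round(2),'t',s['clock'],'w',round(s['width'],4),'F',s['contact_force'].round(1))
    print(' shift now (cm)',(R.T@d*100).round(2))
    if yaw is not None:
        y=(yaw-cur+np.pi/2)%np.pi-np.pi/2
        for yy in (y, y-np.sign(y)*np.pi):
            Rt=Rt_(cur+yy)
            print(' turn',Ro.from_matrix(R.T@Rt).as_rotvec().round(3),' shift after (cm)',(Rt.T@d*100).round(2))
'''
open('h.py','w').write(s)
E
python3 - <<'E'
from h import *
plan([.562,-.2447,.30],2.743)
p=cam('wrist'); s,R=st(); print('cam centre in tool',R.T@(-p['R'].T@p['t']-s['position']))
E
```

```text
pos [ 0.2083 -0.5358  0.4041] yaw -1.2 q [-1.32  0.28  1.51  0.    1.36 -0.12] t 0.15 w 0.0854 F [0.2 0.4 1.4]
 shift now (cm) [-14.3   10.43  43.51]
 turn [-0.001 -0.801 -0.001]  shift after (cm) [21.3  10.41 40.55]
 turn [ 1.00e-03  2.34e+00 -1.00e-03]  shift after (cm) [-21.3   10.41 -40.55]
cam centre in tool [0.00099352 0.03054281 0.08015408]
```

{"name": "arm_command", "arguments": {"increments": [0,0,0,-1.8,0.5,5,0,0,0,0,-1.8,0.5,5,0,0,0,0,-1.8,0.5,5,0,0,0,0,-1.8,0.5,5,0,0,0,0,-1.8,0.5,5,0,0,0,0,-1.8,0.5,5,0,0,0,0,-1.8,0.5,5,0,0,0,0,-1.7,0.5,5,0]}}

```text
clock: 1.15
position: [0.5304, -0.2564, 0.3643]
ee_rot: [-0.584, 0.584, -0.399, 0.399]
contact_force: [0.5, -0.2, -0.4]
width: 0.0851
```

{"name": "arm_command", "arguments": {"increments": [0,-0.16,0,0,0.3,0,0.4,0,-0.16,0,0,0.3,0,0.6,0,-0.16,0,0,0.3,0,0.6,0,-0.16,0,0,0.3,0,0.6,0,-0.16,0,0,0.3,0,0.6,0,0,0,0,0,0,0.6]}}

```text
clock: 1.9
position: [0.5292, -0.2576, 0.3492]
ee_rot: [0.693, -0.693, 0.142, -0.141]
contact_force: [-0.1, 0.1, -1.0]
width: 0.0343
```

Run:
```python
from h import *
import json
p=cam('wrist'); im=snap('wrist','w1.png')
plan([.562,-.2447,.30],2.743)
mo=np.array([.6099,-.2315,0]);M=Ro.from_euler('z',-.1).as_matrix()
import pickle; pickle.dump(p,open('w1.pkl','wb'))
for n,X in [('pivot',(-.01,.1,.043)),('h1',(.014,.0,.082)),('lipL',(-.063,.07,.024)),('tray',(-.075,.1,.006))]: print(n,proj(p,mo+M@np.array(X)))
```

```text
pos [ 0.5293 -0.2577  0.3494] yaw -0.4027 q [-0.57  0.33  1.56 -0.    1.25 -0.17] t 1.95 w 0.0343 F [-0.1  0.   0.5]
 shift now (cm) [2.51 4.94 2.48]
 turn [-0.    -0.004 -0.001]  shift after (cm) [2.51 4.94 2.47]
 turn [ 1.000e-03  3.138e+00 -0.000e+00]  shift after (cm) [-2.51  4.94 -2.47]
pivot [347.17853948  26.07408864]
h1 [429.08528769 164.06276105]
lipL [288.86379716  99.17784307]
tray [264.04752694  67.12976084]
```

View pics/w1.png

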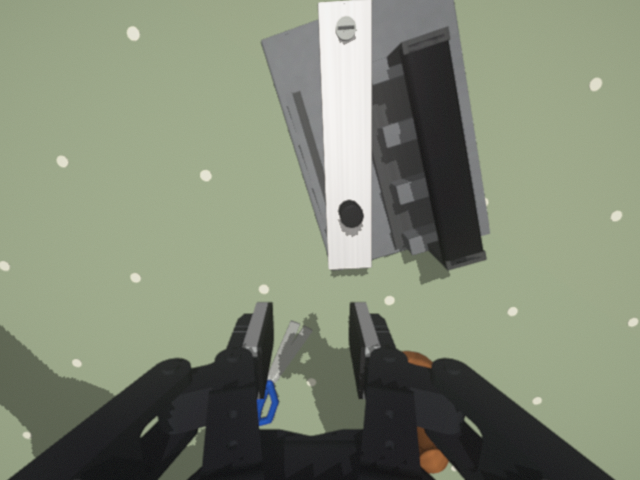

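Run:
```python
from h import *
p=cam('wrist')
k=unproj(p,(350,213),.067); pv=unproj(p,(346,28),.043); print(k,pv,np.linalg.norm((k-pv)[:2]))
for u,z in [((405,48),.082),((447,265),.082),((446,32),.082),((484,254),.082),((263,41),.006),((489,235),.006)]: print(u,unproj(p,u,z))
r=(k-pv)[:2]; t=np.array([r[1],-r[0]])/np.linalg.norm(r); yaw=np.arctan2(t[1],t[0])
plan([k[0],k[1],.222],yaw)
```

```text
[ 0.56497348 -0.24709209  0.067     ] [ 0.60913584 -0.13191644  0.043     ] 0.12335211210538106
(405, 48) [ 0.6308116  -0.16278966  0.082     ]
(447, 265) [ 0.61508289 -0.30614942  0.082     ]
(446, 32) [ 0.65559122 -0.16428893  0.082     ]
(484, 254) [ 0.64160021 -0.30835903  0.082     ]
(263, 41) [ 0.55273531 -0.10770463  0.006     ]
(489, 235) [ 0.67642198 -0.33172472  0.006     ]
pos [ 0.5293 -0.2577  0.3494] yaw -0.4027 q [-0.57  0.33  1.56 -0.    1.25 -0.17] t 1.95 w 0.0343 F [-0.1  0.   0.5]
 shift now (cm) [ 2.88 12.74  2.37]
 turn [-0.    -0.037 -0.001]  shift after (cm) [ 2.95 12.74  2.27]
 turn [ 1.000e-03  3.105e+00 -0.000e+00]  shift after (cm) [-2.95 12.74 -2.27]
```

{"name": "arm_command", "arguments": {"increments": [0,-0.037,0,0,0,0,0.6,0,0,0,1.45,0,1.15,0.6,0,0,0,1.5,0,1.15,0.6,0,0,0,0,4,0,0.6,0,0,0,0,4,0,0.6,0,0,0,0,3,0,0.6,0,0,0,0,2,0,0.6,0,0,0,0,0,0,0.6]}}

```text
clock: 2.95
position: [0.5661, -0.2462, 0.2183]
ee_rot: [0.696, -0.695, 0.128, -0.127]
contact_force: [-0.6, 0.5, 0.6]
width: 0.034
```

Run:
```python
from h import *
snap('wrist','w2.png'); plan([.565,-.2471,.219])
```

```text
pos [ 0.5662 -0.2464  0.2193] yaw -0.3625 q [-0.52  0.49  1.67  0.    0.99 -0.16] t 3.0 w 0.034 F [-0.1  0.2 -0.5]
 shift now (cm) [-0.08  0.03 -0.11]
```

View pics/w2.png

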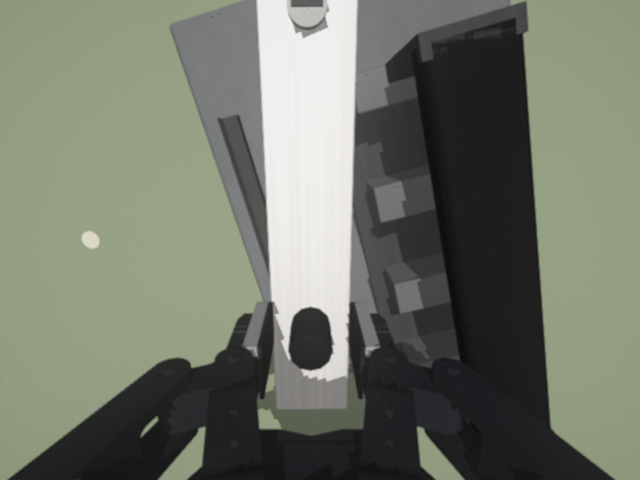

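{"name": "arm_command", "arguments": {"increments": [0,0.15,0,-1.85,0,0.14,0.6,0,0.15,0,-1.85,0,0.14,0.6,0,0,0,0,0,0,0.6]}}

```text
clock: 3.38
position: [0.5328, -0.228, 0.2208]
ee_rot: [-0.669, 0.669, -0.229, 0.23]
contact_force: [-0.4, -0.9, 0.0]
width: 0.0339
```

Run:
```python
from h import *
pv=np.array([.6091,-.1319])
s,R=st(); x=s['position'][:2]-pv; print(np.linalg.norm(x), np.arctan2(-x[0],-x[1])-.1)
plan([.565,-.2471,.219])
```

```text
0.12267065121066245 0.5708762391129779
pos [ 0.5328 -0.228   0.2208] yaw -0.661 q [-0.52  0.44  1.75  0.    0.95  0.14] t 3.375 w 0.0339 F [-0.4 -0.9  0. ]
 shift now (cm) [3.71 0.19 0.47]
```

{"name": "arm_command", "arguments": {"increments": [0,0.15,0,-1.85,0,0.14,0.6,0,0.15,0,-1.85,0,0.14,0.6,0,0.15,0,-1.85,0,0.14,0.6,0,0.15,0,-1.85,0,0.14,0.6,0,0.15,0,-1.85,0,0.14,0.6,0,0.15,0,-1.85,0,0.14,0.6,0,0.15,0,-1.85,0,0.14,0.6,0,0,0,0,0,0,0.6]}}

```text
clock: 4.38
position: [0.4877, -0.1129, 0.2205]
ee_rot: [-0.465, 0.464, -0.532, 0.534]
contact_force: [0.1, -1.1, 0.7]
width: 0.0343
```

Run:
```python
from h import *
pv=np.array([.6091,-.1319])
s,R=st(); x=s['position'][:2]-pv; print(np.linalg.norm(x), np.arctan2(-x[0],-x[1])-.1)
plan([.565,-.2471,.219]); snap('wrist','w3.png')
```

```text
0.12291580025291791 1.6259332614170106
pos [ 0.4877 -0.1129  0.2205] yaw -1.7076 q [-0.37  0.34  1.93  0.    0.87  1.34] t 4.375 w 0.0343 F [ 0.1 -1.1  0.7]
 shift now (cm) [12.24  0.17  9.49]
```

View pics/w3.png

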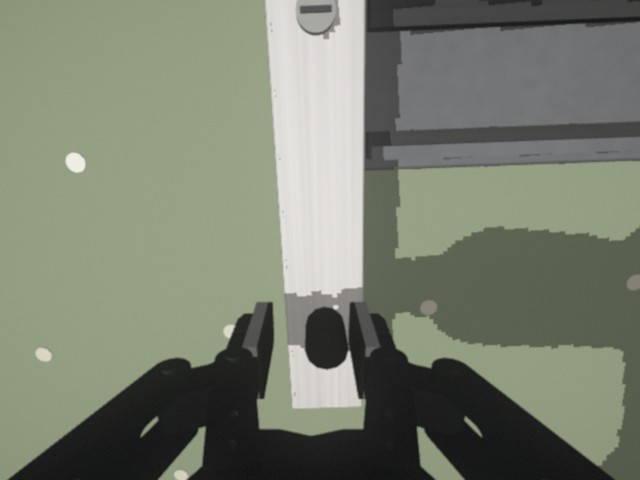

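{"name": "arm_command", "arguments": {"increments": [0,0,0,0,-5,0,0.6,0,0,0,0,-5,0,0.6,0,0,0,4,-3,0,0.6,0,0,0,4,0,1,0.2,0,0,0,4,0,1,0,0,0,0,0,0,0,0,0,0,0,0,0,0,0]}}

```text
clock: 5.3
position: [0.4892, -0.2354, 0.3496]
ee_rot: [0.463, -0.463, 0.534, -0.534]
contact_force: [-1.9, -0.0, 0.8]
width: 0.0855
```

Run:
```python
from h import *
p=cam('wrist'); snap('wrist','w4.png')
plan([.565,-.2471,.219])
import pickle; pickle.dump(p,open('w4.pkl','wb'))
```

```text
pos [ 0.4892 -0.2348  0.3496] yaw -1.7119 q [-0.58  0.26  1.66  0.    1.21  1.14] t 5.35 w 0.0857 F [-0.3 -0.5 -0.6]
 shift now (cm) [ 0.16 13.05  7.69]
```

View pics/w4.png

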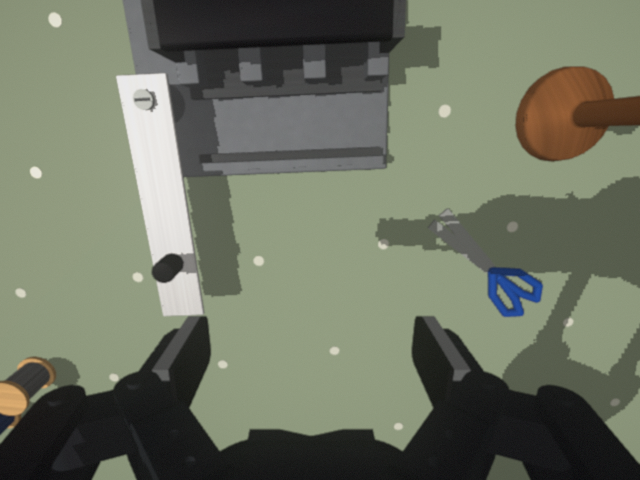

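Run:
```python
import cv2
a=cv2.imread('pics/w4.png')
cv2.imwrite('pics/w4c.png',cv2.resize(a[20:190,120:420],None,fx=2.66,fy=2.66,interpolation=cv2.INTER_CUBIC))
```

```text
(no output)
```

View pics/w4c.png

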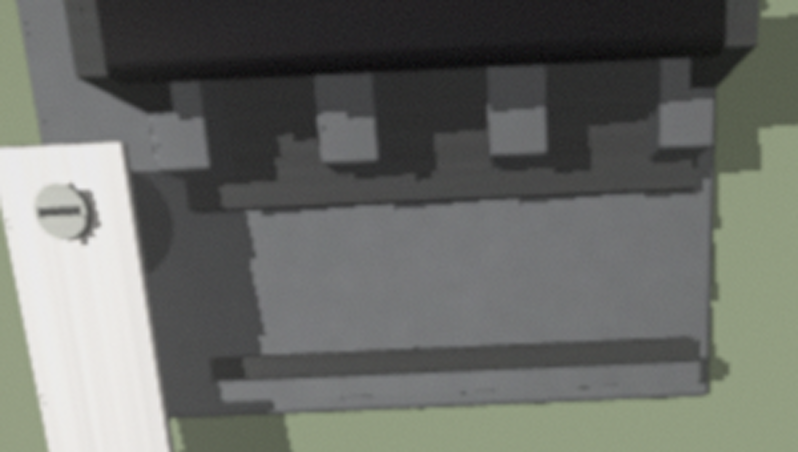

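Run:
```python
from h import *
import pickle
p=pickle.load(open('w4.pkl','rb'))
C=lambda u,v:((u+.5)/2.66-.5+120,(v+.5)/2.66-.5+20)
M=Ro.from_euler('z',-.1).as_matrix(); o=np.array([.609,-.2325,0])
for n,uv,z in [('w1R',C(208,166),.038),('w2L',C(320,161),.038),('w2R',C(377,159),.038),('w3L',C(490,154),.038),('w3R',C(546,152),.038),('w4L',C(658,147),.038),
  ('w2Lup',C(318,114),.038),('w4Lup',C(658,103),.038),('piv',(144.5,99.5),.043),('lip tl',C(220,381),.024),('lip tr',C(700,362),.024),('lip bl',C(275,411),.006),('tray br',C(708,393),.006),('bay back l',C(222,210),.006),('bayback r',C(700,188),.006),
  ('h L',C(105,75),.082),('h R',C(722,50),.082),('knob',(168,266),.067)]:
    X=unproj(p,uv,z); print(n,X[:2].round(4),(M.T@(X-o))[:2].round(4))
a=unproj(p,(144.5,99.5),.043)-unproj(p,(168,266),.067); print(np.arctan2(a[1],a[0])); print(unproj(p,(168,266),.067))
```

```text
w1R [ 0.6145 -0.1714] [-0.0006  0.0613]
w2L [ 0.6114 -0.2019] [-0.0006  0.0307]
w2R [ 0.6097 -0.2174] [-0.0008  0.0151]
w3L [ 0.6066 -0.248 ] [-0.0008 -0.0157]
w3R [ 0.605  -0.2631] [-0.001  -0.0309]
w4L [ 0.6019 -0.2933] [-0.001  -0.0612]
w2Lup [ 0.6228 -0.2037] [0.0108 0.03  ]
w4Lup [ 0.6125 -0.2943] [ 0.0097 -0.0612]
piv [ 0.608  -0.1318] [-0.0111  0.1001]
lip tl [ 0.5577 -0.1568] [-0.0586  0.0702]
lip tr [ 0.5426 -0.3028] [-0.059  -0.0766]
lip bl [ 0.5451 -0.1669] [-0.0701  0.0589]
tray br [ 0.5309 -0.308 ] [-0.0702 -0.0829]
bay back l [ 0.6071 -0.164 ] [-0.0088  0.0679]
bayback r [ 0.5925 -0.3102] [-0.0087 -0.0789]
h L [ 0.6288 -0.165 ] [0.0129 0.0691]
h R [ 0.6142 -0.3021] [ 0.0121 -0.0687]
knob [ 0.488  -0.1259] [-0.131  0.094]
-0.049674914247221744
[ 0.48804711 -0.12585752  0.067     ]
```

{"name": "arm_command", "arguments": {"increments": [0,-0.187,0,0,0,0,0,0,-0.187,0,0,0,0,0,0,-0.187,0,0,0,0,0,0,-0.187,0,0,0,0,0,0,-0.187,0,0,0,0,0,0,-0.187,0,0,0,0,0,0,-0.187,0,0,0,0,0,0,-0.187,0,0,0,0,0]}}

```text
clock: 6.35
position: [0.4893, -0.2337, 0.3498]
ee_rot: [0.703, -0.703, 0.073, -0.073]
contact_force: [-0.5, 0.7, 0.7]
width: 0.0856
```

Run:
```python
from h import *
plan([.53,.30,.36],-.22)
```

```text
pos [ 0.4893 -0.2337  0.3498] yaw -0.2081 q [-0.57  0.26  1.66  0.    1.21 -0.37] t 6.35 w 0.0856 F [-0.5  0.7  0.7]
 shift now (cm) [-7.05 -1.   53.06]
 turn [-0.     0.012 -0.   ]  shift after (cm) [-7.68 -1.02 52.98]
 turn [-0.   -3.13  0.  ]  shift after (cm) [  7.68  -1.02 -52.98]
```

{"name": "arm_command", "arguments": {"increments": [0,0.01,0,-0.9,-0.2,5.5,0,0,0,0,-0.9,-0.2,6,0,0,0,0,-0.9,-0.2,6,0,0,0,0,-0.9,-0.2,6,0,0,0,0,-0.9,-0.2,6,0,0,0,0,-0.9,0,6,0,0,0,0,-0.9,0,6,0,0,0,0,-0.9,0,6,0]}}

```text
clock: 7.35
position: [0.5244, 0.2469, 0.3599]
ee_rot: [-0.703, 0.703, -0.079, 0.079]
contact_force: [0.6, -0.4, -0.1]
width: 0.0854
```

{"name": "arm_command", "arguments": {"increments": [0,0,0,-0.4,0,5,0,0,0,0,0,0,0,0,0,0,0,0,0,0,0]}}

```text
clock: 7.72
position: [0.532, 0.294, 0.3594]
ee_rot: [-0.702, 0.703, -0.08, 0.079]
contact_force: [0.0, -0.0, -0.4]
width: 0.0849
```

Run:
```python
from h import *
import pickle
p=cam('wrist'); snap('wrist','w5.png')
plan([.53,.30,.36],-.22)
pickle.dump(p,open('w5.pkl','wb'))
```

```text
pos [0.5322 0.2933 0.3596] yaw -0.226 q [ 0.39  0.35  1.51 -0.    1.28  0.62] t 7.775 w 0.0855 F [-0.2  0.5  0.4]
 shift now (cm) [-0.36 -0.04  0.6 ]
 turn [ 0.001 -0.006 -0.001]  shift after (cm) [-0.36 -0.04  0.6 ]
 turn [1.000e-03 3.136e+00 2.000e-03]  shift after (cm) [ 0.36 -0.04 -0.6 ]
```

View pics/w5.png

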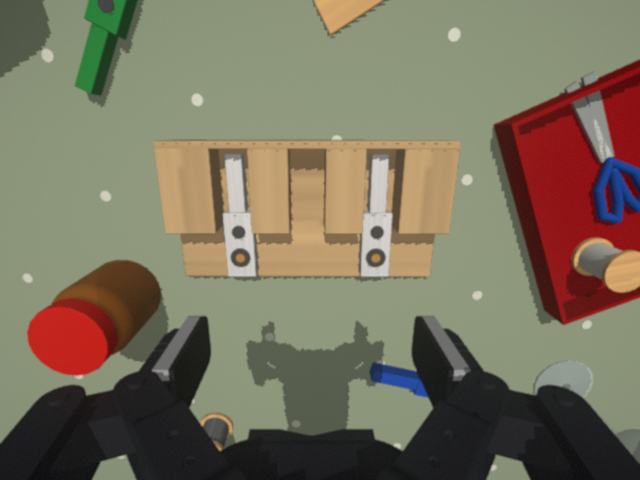

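Run:
```python
import cv2
a=cv2.imread('pics/w5.png')
cv2.imwrite('pics/w5c.png',cv2.resize(a[140:290,210:410],None,fx=4,fy=4,interpolation=cv2.INTER_CUBIC))
```

```text
(no output)
```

View pics/w5c.png

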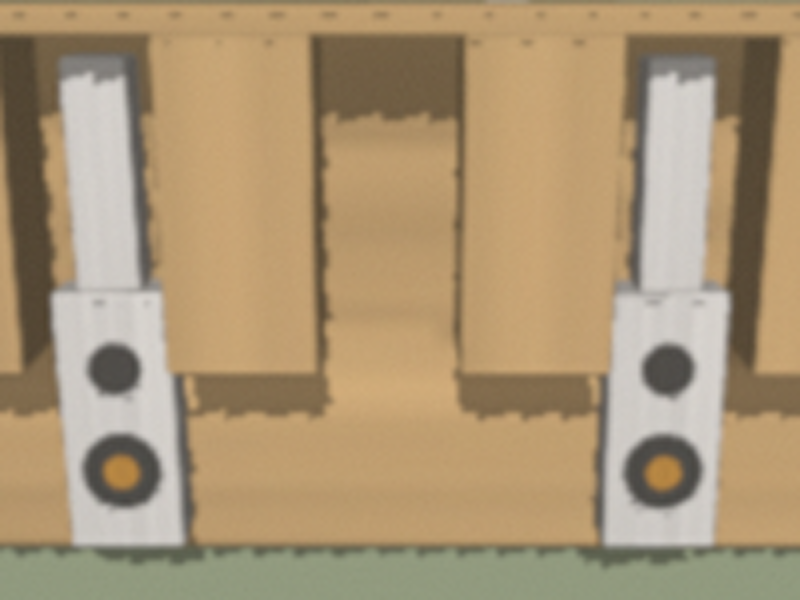

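Run:
```python
from h import *
import pickle
p=pickle.load(open('w5.pkl','rb'))
C=lambda u,v:((u+.5)/4-.5+210,(v+.5)/4-.5+140)
for n,a,b in [('L',(97,66),(128,545)),('R',(683,65),(659,546))]:
    A=unproj(p,C(*a),.026);B=unproj(p,C(*b),.026); d=B-A
    u=d/np.linalg.norm(d); m=(A+B)/2
    print(n,A[:2],B[:2],'len',np.linalg.norm(d),'yaw',np.arctan2(d[1],d[0]),'mid',m[:2],'block',(m+.034*u)[:2])
    yaw=np.arctan2(d[1],d[0])+np.pi/2
    g=m+.034*u; plan([g[0],g[1],.187],yaw)
```

```text
L [0.48296233 0.36685067] [0.45877466 0.2619295 ] len 0.10767308772575093 yaw -1.7973696995246484 mid [0.4708685  0.31439008] block [0.46323074 0.28125906]
pos [0.5322 0.2933 0.3596] yaw -0.226 q [ 0.39  0.35  1.51 -0.    1.28  0.62] t 7.775 w 0.0855 F [-0.2  0.5  0.4]
 shift now (cm) [-6.44 17.26 -2.7 ]
 turn [ 0.001  0.001 -0.001]  shift after (cm) [-6.45 17.26 -2.72]
 turn [-1.000e-03 -3.141e+00 -2.000e-03]  shift after (cm) [ 6.45 17.26  2.72]
R [0.6017416  0.33992566] [0.57878859 0.23427108] len 0.10811906063214033 yaw -1.7847180498508455 mid [0.5902651  0.28709837] block [0.58304711 0.25387337]
pos [0.5322 0.2933 0.3596] yaw -0.226 q [ 0.39  0.35  1.51 -0.    1.28  0.62] t 7.775 w 0.0855 F [-0.2  0.5  0.4]
 shift now (cm) [ 5.85 17.26 -2.68]
 turn [ 0.001 -0.012 -0.001]  shift after (cm) [ 5.81 17.26 -2.77]
 turn [1.000e-03 3.129e+00 2.000e-03]  shift after (cm) [-5.81 17.26  2.77]
```

{"name": "arm_command", "arguments": {"increments": [0,0,0,-3.2,0,-1.35,0.45,0,0,0,-3.25,0,-1.35,0.45,0,0,0,0,5,0,0.45,0,0,0,0,5,0,0.45,0,0,0,0,3.5,0,0.45,0,0,0,0,0,0,0.45]}}

```text
clock: 8.52
position: [0.4627, 0.2801, 0.2227]
ee_rot: [-0.701, 0.704, -0.083, 0.079]
contact_force: [-0.1, 1.0, 0.5]
width: 0.0468
```

Run:
```python
from h import *
p=cam('wrist'); snap('wrist','w6.png')
plan([.4632,.2813,.185],-.2266)
print(unproj(cam('top'),(243,326),.1))
```

```text
pos [0.4638 0.2807 0.2245] yaw -0.2284 q [ 0.42  0.39  1.83 -0.    0.92  0.64] t 8.575 w 0.0472 F [ 0.5 -0.4  1.2]
 shift now (cm) [-0.07  3.95  0.05]
 turn [ 0.001 -0.002 -0.002]  shift after (cm) [-0.07  3.95  0.04]
 turn [2.00e-03 3.14e+00 2.00e-03]  shift after (cm) [ 0.07  3.95 -0.04]
[0.33145028 0.26011535 0.1       ]
```

View pics/w6.png

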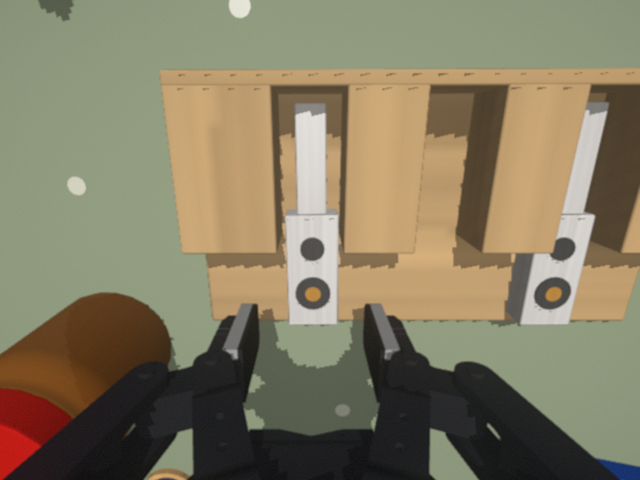

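{"name": "arm_command", "arguments": {"increments": [0,0,0,0,2,0,0.45,0,0,0,0,1.9,0,0.45,0,0,0,0,0,0,0.45,0,0,0,0,0,0,1,0,0,0,0,0,0,1,0,0,0,0,0,0,1,0,0,0,0,0,0,1], "grip_force": 70}}

```text
clock: 9.45
position: [0.4643, 0.2822, 0.1879]
ee_rot: [0.703, -0.702, 0.079, -0.081]
contact_force: [-1.6, 0.0, 5.7]
width: 0.024
```

Run:
```python
from h import *
p=cam('wrist'); snap('wrist','w7.png')
plan([.4632,.2813,.185],-.2266)
```

```text
pos [0.4642 0.2821 0.1878] yaw -0.2266 q [0.42 0.44 1.87 0.   0.83 0.64] t 9.5 w 0.0238 F [-1.9 -0.4  6.5]
 shift now (cm) [-0.08  0.28 -0.11]
 turn [-0.002  0.     0.002]  shift after (cm) [-0.08  0.28 -0.11]
 turn [ 3.000e-03 -3.142e+00  2.000e-03]  shift after (cm) [0.08 0.28 0.11]
```

View pics/w7.png

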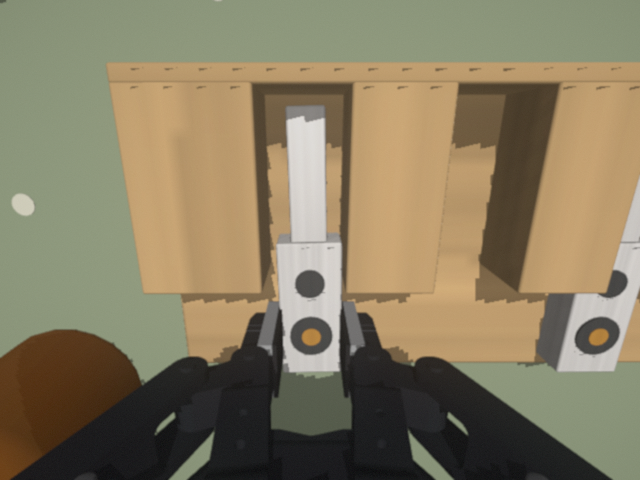

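{"name": "arm_command", "arguments": {"increments": [0,0,0,0,-1,0,1,0,0,0,0,-2,0,1,0,0,0,0,-2,0,1,0,0,0,0,-3,0,1,0,0,0,0,-3,0,1,0,0,0,0,0,0,1]}}

```text
clock: 10.25
position: [0.4649, 0.2823, 0.2988]
ee_rot: [0.704, -0.701, 0.078, -0.082]
contact_force: [0.4, 0.3, -1.5]
width: 0.0239
```

Run:
```python
from h import *
p=cam('wrist'); snap('wrist','w8.png')
plan([.45,-.04,.25],1.47)
t=cam('top')
for X in [(.45,-.04),(.45-.055,-.04+.006),(.45+.055,-.04-.006),(.42,-.1),(.5,.02)]: print(proj(t,[*X,0]))
```

```text
pos [0.4642 0.2819 0.297 ] yaw -0.227 q [ 0.42  0.31  1.74 -0.    1.09  0.64] t 10.3 w 0.0241 F [-0.2  0.3 -2. ]
 shift now (cm) [  5.85   4.66 -31.69]
 turn [-3.000e-03  1.445e+00  1.000e-03]  shift after (cm) [32.17  4.7   1.83]
 turn [ 1.000e-03 -1.697e+00  4.000e-03]  shift after (cm) [-32.17   4.7   -1.83]
[381.25252788 275.67373592]
[379.38566553 299.76115582]
[383.08940093 251.97325656]
[408.2156811 288.4356014]
[354.35004861 254.46681478]
```

View pics/w8.png

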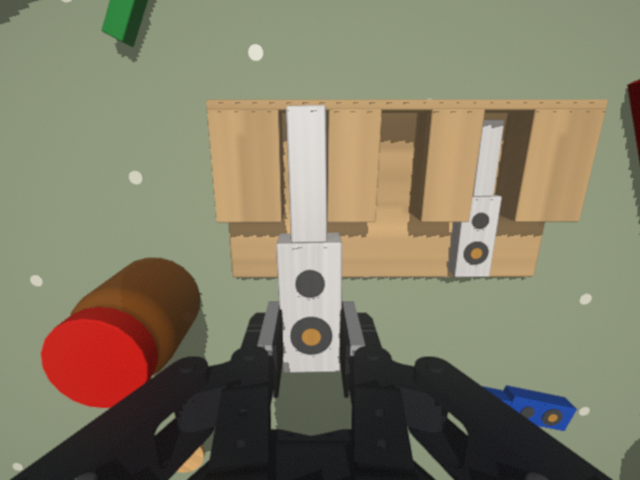

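{"name": "arm_command", "arguments": {"increments": [0,0,0,0.9,0,-4,1,0,0,0,0.9,0,-4,1,0,-0.15,0,0,0,0,1,0,-0.15,0,0,0,0,1,0,-0.15,0,0,0,0,1,0,-0.15,0,0,0,0,1,0,-0.15,0,0,0,0,1,0,-0.15,0,0,0,0,1]}}

```text
clock: 11.3
position: [0.4629, 0.1997, 0.2942]
ee_rot: [0.667, -0.667, -0.234, 0.236]
contact_force: [-0.6, -0.6, -1.9]
width: 0.0237
```

Run:
```python
from h import *
plan([.484,-.043,.25],1.47)
```

```text
pos [0.4629 0.1997 0.2942] yaw 0.6779 q [ 0.27  0.26  1.82 -0.    1.06 -0.41] t 11.3 w 0.0237 F [-0.6 -0.6 -1.9]
 shift now (cm) [-13.56   4.43 -20.23]
 turn [-0.002 -0.792 -0.002]  shift after (cm) [-23.93   4.42  -4.54]
 turn [ 0.003  2.349 -0.003]  shift after (cm) [23.93  4.42  4.54]
```

{"name": "arm_command", "arguments": {"increments": [0,-0.158,0,0,0,0,1,0,-0.158,0,0,0,0,1,0,-0.158,0,0,0,0,1,0,-0.158,0,0,0,0,1,0,-0.158,0,0,0,0,1,0,0,0,-4,0,-0.7,1,0,0,0,-4,0,-0.8,1,0,0,0,-4,0,-0.8,1]}}

```text
clock: 12.3
position: [0.4729, 0.077, 0.2943]
ee_rot: [0.527, -0.526, -0.472, 0.473]
contact_force: [0.3, -0.2, -0.8]
width: 0.0238
```

{"name": "arm_command", "arguments": {"increments": [0,0,0,-4,0,-0.8,1,0,0,0,-4,0,-0.7,1,0,0,0,-4,2,-0.7,1,0,0,0,0,2,0,1,0,0,0,0,0,0,1]}}

```text
clock: 12.92
position: [0.4811, -0.0438, 0.2534]
ee_rot: [0.528, -0.525, -0.471, 0.473]
contact_force: [-0.4, -0.5, -1.9]
width: 0.0238
```

Run:
```python
from h import *
plan([.484,-.043,.181],1.47)
im=snap('top','t2.png'); snap('wrist','w9.png')
cv2.imwrite('pics/t2c.png',cv2.resize(im[150:350,200:520,::-1],None,fx=2.5,fy=2.5))
```

```text
pos [ 0.4811 -0.0438  0.2534] yaw 1.4617 q [-0.23  0.28  1.92  0.    0.95 -1.7 ] t 12.925 w 0.0238 F [-0.4 -0.5 -1.9]
 shift now (cm) [ 0.11  7.24 -0.33]
 turn [-0.006 -0.008  0.001]  shift after (cm) [ 0.11  7.24 -0.28]
 turn [-1.000e-03  3.133e+00 -1.000e-02]  shift after (cm) [-0.11  7.24  0.28]
```

View pics/t2c.png

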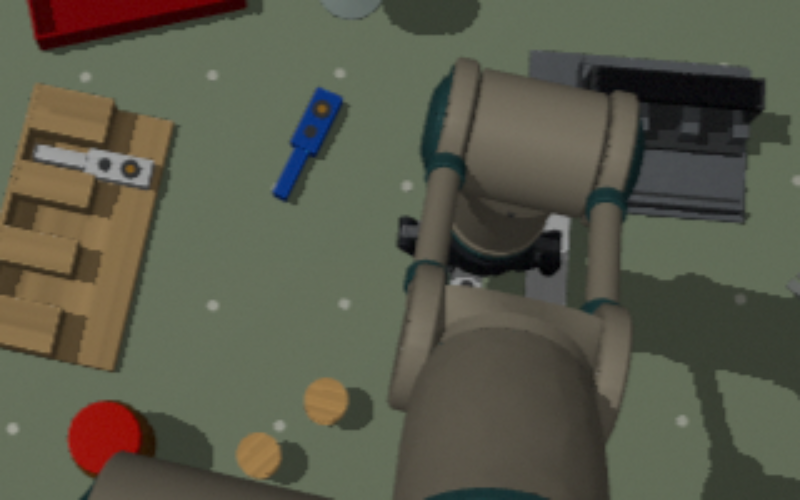

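View pics/w9.png

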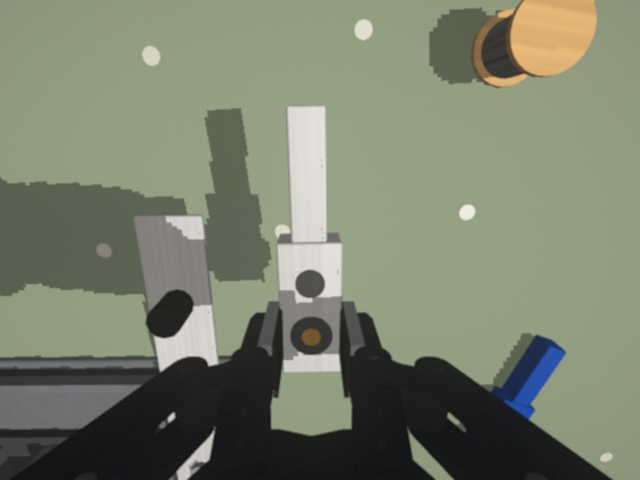

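{"name": "arm_command", "arguments": {"increments": [0,0,0,1,2,0,1,0,0,0,1,2,0,1,0,0,0,0,2,0,1,0,0,0,0,1,0,1,0,0,0,0,0.3,0,1,0,0,0,0,0,0,1]}}

```text
clock: 13.78
position: [0.4849, -0.0237, 0.1831]
ee_rot: [-0.526, 0.526, 0.473, -0.472]
contact_force: [0.1, 0.9, -1.4]
width: 0.0238
```

Run:
```python
from h import *
plan([.481,-.023,.178],1.469)
```

```text
pos [ 0.4849 -0.0237  0.1831] yaw 1.4632 q [-0.19  0.38  2.   -0.    0.76 -1.66] t 13.775 w 0.0238 F [ 0.1  0.9 -1.4]
 shift now (cm) [0.03 0.51 0.4 ]
 turn [ 0.001 -0.006 -0.   ]  shift after (cm) [0.03 0.51 0.4 ]
 turn [0.000e+00 3.136e+00 2.000e-03]  shift after (cm) [-0.03  0.51 -0.4 ]
```

{"name": "arm_command", "arguments": {"increments": [0,0,0,0,0.2,0,1,0,0,0,0,0.2,0,1,0,0,0,0,0,0,1]}}

```text
clock: 14.15
position: [0.4846, -0.0237, 0.1787]
ee_rot: [-0.526, 0.526, 0.472, -0.472]
contact_force: [-0.2, 0.1, -1.0]
width: 0.0244
```

{"name": "arm_command", "arguments": {"increments": [0,0,0,0,0,0,0.5,0,0,0,0,0,0,0.5,0,0,0,0,-1,0,0.5,0,0,0,0,-3,0,0.5,0,0,0,0,-3,2,0.5,0,0,0,0,0,2,0.5,0,0,0,0,0,2,0.5,0,0,0,0,0,0,0.5]}}

```text
clock: 15.15
position: [0.4237, -0.017, 0.2493]
ee_rot: [0.526, -0.526, -0.472, 0.472]
contact_force: [-0.2, -0.9, -0.3]
width: 0.0428
```

Run:
```python
from h import *
import pickle
p=cam('wrist');im=snap('wrist','w10.png')
plan([.481,-.023,.178],1.469); pickle.dump(p,open('w10.pkl','wb'))
```

```text
pos [ 0.425  -0.0172  0.2494] yaw 1.4629 q [-0.2   0.21  2.04 -0.    0.89 -1.67] t 15.2 w 0.0428 F [0.3 0.3 0.9]
 shift now (cm) [ 0.03  7.15 -5.62]
 turn [ 0.002 -0.006 -0.   ]  shift after (cm) [-0.    7.14 -5.63]
 turn [0.000e+00 3.136e+00 3.000e-03]  shift after (cm) [0.   7.14 5.63]
```

View pics/w10.png

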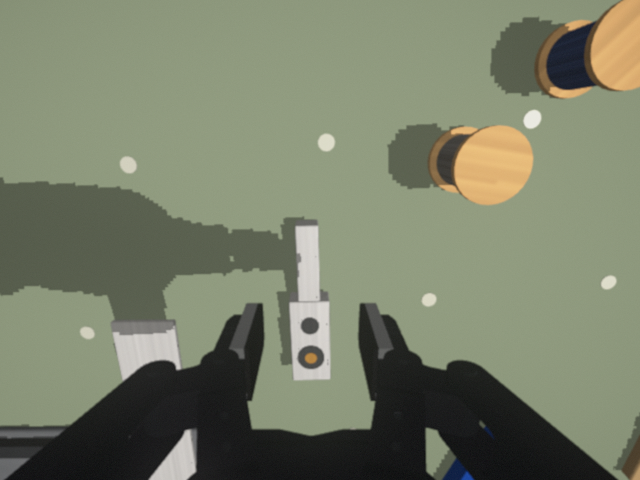

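```bash
cat >> h.py <<'E'
def bar(p,a,b,z):
    A=unproj(p,a,z);B=unproj(p,b,z); d=B-A; L=np.linalg.norm(d); u=d/L
    m=A+u*.055 if L<0 else (A+B)/2; yaw=np.arctan2(d[1],d[0])
    print('len',L.round(4),'yaw',yaw.round(4),'mid',m[:2].round(4),'block',(m+.034*u)[:2].round(4),'tang',(m-.032*u)[:2].round(4))
    return m,u,yaw
E
python3 - <<'E'
from h import *
import pickle
p=pickle.load(open('w10.pkl','rb'))
m,u,yaw=bar(p,(307,222),(311.5,379),.016)
g=m-.032*u; plan([g[0],g[1],.182],yaw+np.pi/2)
E
```

```text
len 0.1113 yaw -0.0833 mid [ 0.4487 -0.0217] block [ 0.4825 -0.0246] tang [ 0.4168 -0.0191]
pos [ 0.425  -0.0172  0.2494] yaw 1.4629 q [-0.2   0.21  2.04 -0.    0.89 -1.67] t 15.2 w 0.0428 F [0.3 0.3 0.9]
 shift now (cm) [-0.27  6.73  0.81]
 turn [ 0.002 -0.025 -0.   ]  shift after (cm) [-0.25  6.74  0.81]
 turn [0.000e+00 3.117e+00 3.000e-03]  shift after (cm) [ 0.25  6.74 -0.81]
```

{"name": "arm_command", "arguments": {"increments": [0,-0.02,0,-0.25,2,0.8,0.5,0,0,0,0,2.5,0,0.5,0,0,0,0,2.1,0,0.5,0,0,0,0,0,0,0.5,0,0,0,0,0,0,1,0,0,0,0,0,0,1,0,0,0,0,0,0,1,0,0,0,0,0,0,1]}}

```text
clock: 16.2
position: [0.4175, -0.0189, 0.1837]
ee_rot: [-0.521, 0.522, 0.478, -0.477]
contact_force: [0.2, 1.2, 7.1]
width: 0.0111
```

Run:
```python
from h import *
plan([.481,-.023,.182],1.47)
```

```text
pos [ 0.4175 -0.0189  0.1837] yaw 1.483 q [-0.21  0.31  2.14  0.    0.69 -1.7 ] t 16.2 w 0.0111 F [0.2 1.2 7.1]
 shift now (cm) [ 0.15  0.19 -6.36]
 turn [ 0.003  0.013 -0.   ]  shift after (cm) [ 0.24  0.17 -6.36]
 turn [-0.    -3.129 -0.005]  shift after (cm) [-0.24  0.17  6.36]
```

{"name": "arm_command", "arguments": {"increments": [0,0,0,0,-2,0,1,0,0,0,0,-3,0,1,0,0,0,0,-4,0,1,0,0,0,0,-3,0,1,0,0,0,0,0,0,1]}}

```text
clock: 16.82
position: [0.4173, -0.019, 0.3046]
ee_rot: [-0.52, 0.523, 0.479, -0.477]
contact_force: [0.1, -0.0, -1.3]
width: 0.0111
```

```bash
cat >> h.py <<'E'
MO=np.array([.6081,-.2324,0]); MY=-.102; MR=Ro.from_euler('z',MY).as_matrix()
def mag(x,y,z): return MO+MR@np.array([x,y,z])
def inmag(X): return MR.T@(np.array(X)-MO)
E
python3 - <<'E'
from h import *
import pickle
p=cam('wrist'); snap('wrist','w11.png')
plan(mag(-.102,-.046,.30),MY+np.pi/2); pickle.dump(p,open('w11.pkl','wb'))
E
```

```text
pos [ 0.4165 -0.0188  0.303 ] yaw 1.483 q [-0.21  0.13  1.98 -0.    1.03 -1.7 ] t 16.875 w 0.0111 F [-0.2  1.5 -2.3]
 shift now (cm) [-24.05   0.33 -10.69]
 turn [ 0.002  0.014 -0.   ]  shift after (cm) [-23.9    0.3  -11.03]
 turn [-1.000e-03 -3.127e+00 -3.000e-03]  shift after (cm) [23.9   0.3  11.03]
```

View pics/w11.png

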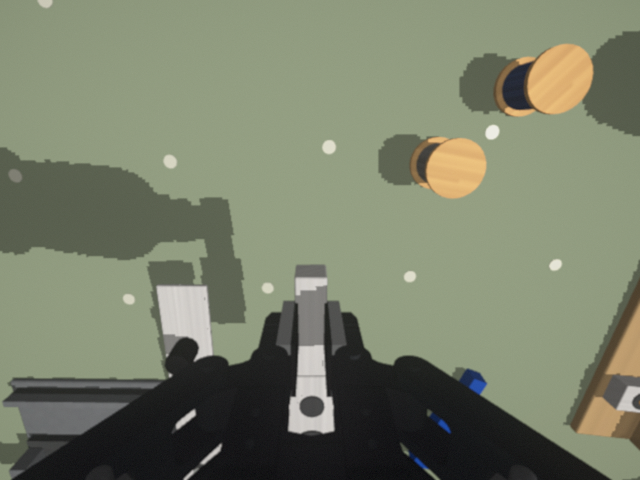

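Run:
```python
from h import *
import pickle
p=pickle.load(open('w11.pkl','rb'))
s,R=st()
for uv in [(311,277),(311,266),(312,378)]:
    X=unproj(p,uv,.1353); d=R.T@(X-s['position']); print(uv,d.round(4))
```

```text
(311, 277) [-0.0012  0.1677  0.0208]
(311, 266) [-0.0012  0.1677  0.0258]
(312, 378) [-0.0008  0.1678 -0.0309]
```

{"name": "arm_command", "arguments": {"increments": [0,0.014,0,-3,0,-1,1,0,0,0,-4,0,-2,1,0,0,0,-4,0,-2,1,0,0,0,-4,0,-2,1,0,0,0,-4,0,-2,1,0,0,0,-3.5,0,-1.5,1,0,0,0,-1.4,0,-0.3,1,0,0,0,0,0,0,1]}}

```text
clock: 17.88
position: [0.4996, -0.2675, 0.301]
ee_rot: [0.526, -0.524, -0.473, 0.474]
contact_force: [0.2, 1.0, -1.8]
width: 0.0114
```

Run:
```python
from h import *
plan(mag(-.102,-.046,.2287),MY+np.pi/2)
p=cam('wrist'); snap('wrist','w12.png')
```

```text
pos [ 0.4996 -0.2675  0.301 ] yaw 1.4677 q [-0.61  0.34  1.68  0.    1.12 -2.08] t 17.875 w 0.0114 F [ 0.2  1.  -1.8]
 shift now (cm) [-0.02  7.23 -0.26]
 turn [-0.003 -0.001  0.002]  shift after (cm) [-0.    7.23 -0.23]
 turn [-3.000e-03  3.141e+00 -5.000e-03]  shift after (cm) [0.   7.23 0.23]
```

View pics/w12.png

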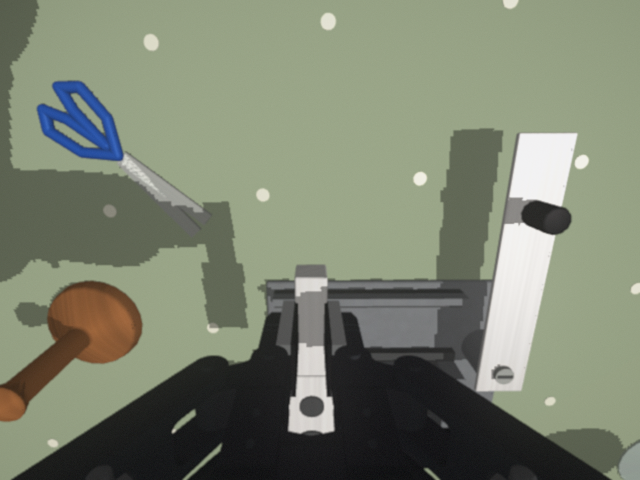

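{"name": "arm_command", "arguments": {"increments": [0,0,0,0,2,0,1,0,0,0,0,2,0,1,0,0,0,0,2,0,1,0,0,0,0,1.2,0,1,0,0,0,0,0,0,1,0,0,0,0,0,0,1]}}

```text
clock: 18.68
position: [0.5006, -0.2673, 0.2314]
ee_rot: [-0.524, 0.525, 0.474, -0.474]
contact_force: [-0.4, 0.4, -1.5]
width: 0.0113
```

Run:
```python
from h import *
plan(mag(-.0345,-.046,.2287),MY+np.pi/2)
im=snap('side','s2.png')
cv2.imwrite('pics/s2c.png',cv2.resize(im[90:220,260:430,::-1],None,fx=4,fy=4,interpolation=cv2.INTER_CUBIC))
```

```text
pos [ 0.5006 -0.2673  0.2314] yaw 1.4694 q [-0.61  0.41  1.77  0.    0.96 -2.08] t 18.675 w 0.0113 F [-0.4  0.4 -1.5]
 shift now (cm) [-0.04  0.28 -6.89]
 turn [ 0.001  0.001 -0.001]  shift after (cm) [-0.03  0.27 -6.89]
 turn [-1.000e-03 -3.141e+00 -2.000e-03]  shift after (cm) [0.03 0.27 6.89]
```

View pics/s2c.png

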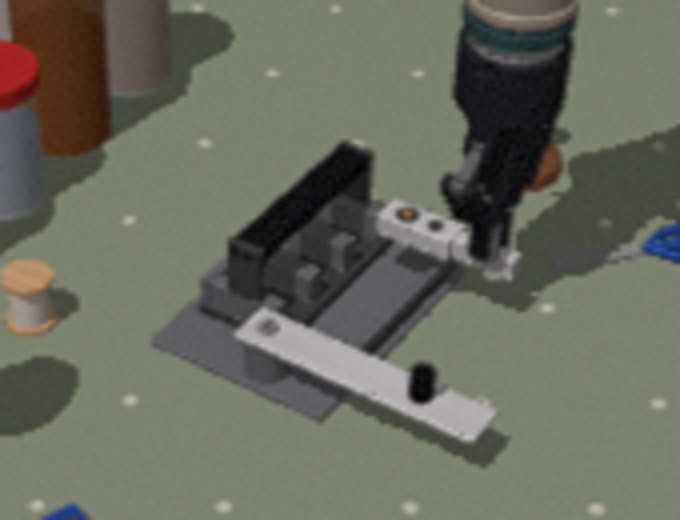

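{"name": "arm_command", "arguments": {"increments": [0,0,0,0,0.2,-1.2,1,0,0,0,0,0,-1.4,1,0,0,0,0,0,-1.4,1,0,0,0,0,0,-1.4,1,0,0,0,0,0,-1.4,1,0,0,0,0,0,0,1,0,0,0,0,0,0,1]}}

```text
clock: 19.6
position: [0.5676, -0.2742, 0.2284]
ee_rot: [0.525, -0.524, -0.474, 0.474]
contact_force: [-0.7, -0.3, -1.7]
width: 0.0114
```

Run:
```python
from h import *
plan(mag(-.0345,-.046,.1985),MY+np.pi/2)
im=snap('wrist','w13.png')
im=snap('side','s3.png')
cv2.imwrite('pics/s3c.png',cv2.resize(im[90:220,260:430,::-1],None,fx=4,fy=4,interpolation=cv2.INTER_CUBIC))
```

```text
pos [ 0.5676 -0.2742  0.2284] yaw 1.4692 q [-0.56  0.5   1.62 -0.    1.02 -2.03] t 19.6 w 0.0114 F [-0.7 -0.3 -1.7]
 shift now (cm) [-0.03  2.99 -0.15]
 turn [-0.001  0.     0.   ]  shift after (cm) [-0.03  2.99 -0.15]
 turn [ 1.000e-03 -3.141e+00  2.000e-03]  shift after (cm) [0.03 2.99 0.15]
```

View pics/s3c.png

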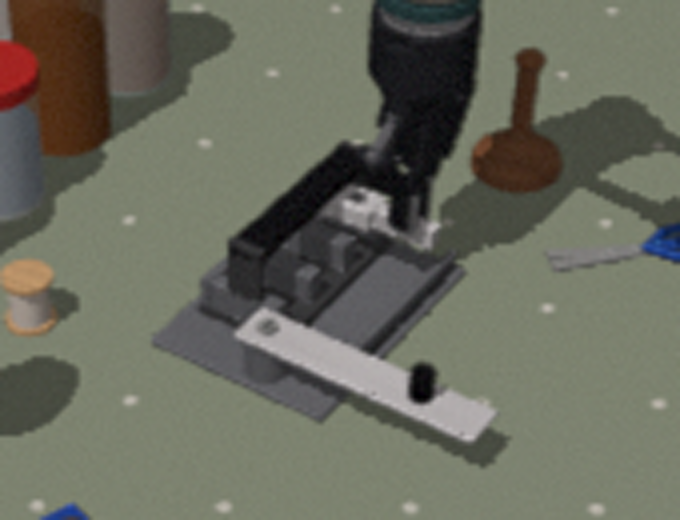

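View pics/w13.png

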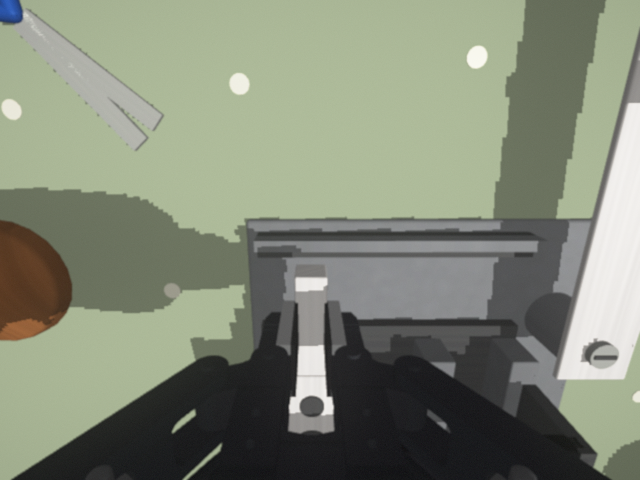

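Run:
```python
from h import *
p=cam('wrist')
print('tangend',inmag(unproj(p,(311,277),.0607)).round(4),'lip in',inmag(unproj(p,(350,255),.012)).round(4),'lip top back',inmag(unproj(p,(350,242),.024)).round(4), inmag(unproj(p,(350,233),.024)).round(4),'tray edge L', inmag(unproj(p,(260,220),.006)).round(4),'piv',inmag(unproj(p,(603,354),.043)).round(4))
```

```text
tangend [-0.0591 -0.0468  0.0607] lip in [-0.0519 -0.025   0.012 ] lip top back [-0.0632 -0.0267  0.024 ] [-0.068  -0.0268  0.024 ] tray edge L [-0.0704 -0.0753  0.006 ] piv [-0.0088  0.1032  0.043 ]
```

Run:
```python
import cv2
a=cv2.imread('pics/w13.png')
cv2.imwrite('pics/w13c.png',cv2.resize(a[210:450,240:400],None,fx=3.3,fy=3.3,interpolation=cv2.INTER_CUBIC)[:600*4//3])
```

```text
(no output)
```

View pics/w13c.png

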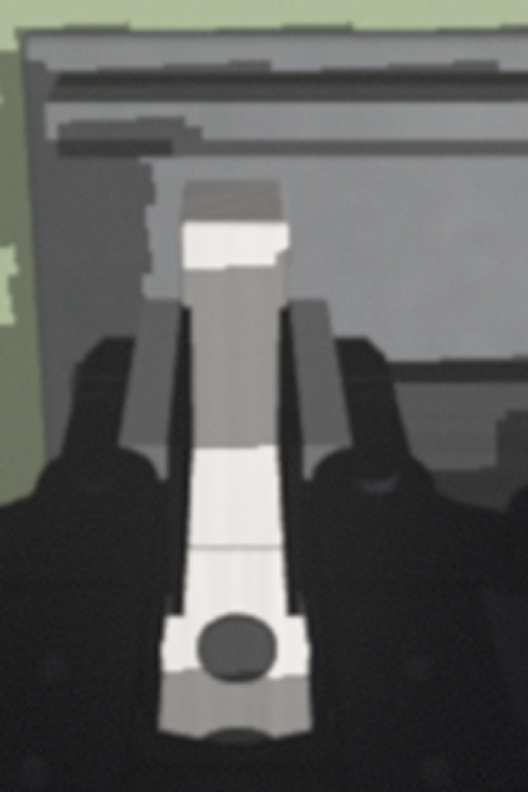

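Run:
```python
from h import *
p=cam('wrist'); s,R=st()
for n,uv,z in [('tang',(311,276.8),.061),('step',(311,395.5),.061),('lipf',(350,240.5),.024),('lipb',(350,252.5),.024)]:
    X=unproj(p,uv,z); print(n,inmag(X).round(4),(R.T@(X-s['position'])).round(4))
print(inmag(s['position']))
```

```text
tang [-0.0593 -0.0468  0.061 ] [-0.0011  0.1676  0.0229]
step [ 0.0016 -0.0468  0.061 ] [-0.0011  0.1676 -0.038 ]
lipf [-0.064  -0.0267  0.024 ] [0.019  0.2046 0.0276]
lipb [-0.0574 -0.0265  0.024 ] [0.0193 0.2046 0.021 ]
[-0.03621071 -0.04577795  0.22860085]
```

Run:
```python
from h import *
p=cam('wrist'); s,R=st()
for z in [.055,.061,.065,.07]:
    A=unproj(p,(311,276.8),z);B=unproj(p,(311,376),z)
    l=unproj(p,(295.2,276.8),z);r=unproj(p,(327.3,276.8),z)
    bl=unproj(p,(240+160/3.3,210+670/3.3),z);br=unproj(p,(240+310/3.3,210+670/3.3),z)
    print(z,np.linalg.norm(A-B).round(4),np.linalg.norm(l-r).round(4),np.linalg.norm(bl-br).round(4),inmag(A).round(4))
```

```text
0.055 0.052 0.0141 0.0229 [-0.0568 -0.0468  0.055 ]
0.061 0.0498 0.0135 0.022 [-0.0593 -0.0468  0.061 ]
0.065 0.0484 0.0131 0.0213 [-0.061  -0.0468  0.065 ]
0.07 0.0466 0.0126 0.0205 [-0.0631 -0.0468  0.07  ]
```

{"name": "arm_command", "arguments": {"increments": [0,0,0,0.03,0,-0.42,1,0,0,0,0,0.5,0,1,0,0,0,0,0.5,0,1,0,0,0,0,0.5,0,1,0,0,0,0,0.4,0,1,0,0,0,0,0,0,1]}}

```text
clock: 20.45
position: [0.572, -0.2744, 0.2091]
ee_rot: [0.525, -0.524, -0.474, 0.474]
contact_force: [-0.9, 0.4, -2.3]
width: 0.0113
```

Run:
```python
from h import *
plan(mag(-.032,-.046,.1985),MY+np.pi/2)
s,R=st();print(s['moment'])
```

```text
pos [ 0.572  -0.2744  0.2091] yaw 1.469 q [-0.56  0.52  1.64 -0.    0.99 -2.03] t 20.45 w 0.0113 F [-0.9  0.4 -2.3]
 shift now (cm) [-0.05  1.06  0.04]
 turn [-0.001  0.     0.   ]  shift after (cm) [-0.05  1.06  0.04]
 turn [ 1.000e-03 -3.141e+00  1.000e-03]  shift after (cm) [ 0.05  1.06 -0.04]
[-0.00521568  0.09970492 -0.03046174]
```

{"name": "arm_command", "arguments": {"increments": [0,0,0,0,0.4,0,1,0,0,0,0,0.4,0,1,0,0,0,0,0.3,0,1,0,0,0,0,0,0,1,0,0,0,0,0,0,1]}}

```text
clock: 21.08
position: [0.5722, -0.2745, 0.1988]
ee_rot: [-0.525, 0.525, 0.474, -0.474]
contact_force: [-0.1, -0.4, -1.7]
width: 0.0109
```

Run:
```python
from h import *
plan(mag(-.032,-.046,.1985),MY+np.pi/2)
s,R=st();print(s['moment']); snap('wrist','w14.png')
```

```text
pos [ 0.5722 -0.2745  0.1988] yaw 1.469 q [-0.56  0.53  1.65 -0.    0.96 -2.03] t 21.075 w 0.0109 F [-0.1 -0.4 -1.7]
 shift now (cm) [-0.04  0.03  0.06]
 turn [ 0.  0. -0.]  shift after (cm) [-0.04  0.03  0.06]
 turn [-0.    -3.141 -0.   ]  shift after (cm) [ 0.04  0.03 -0.06]
[0.04233327 0.05496571 0.06019686]
```

View pics/w14.png

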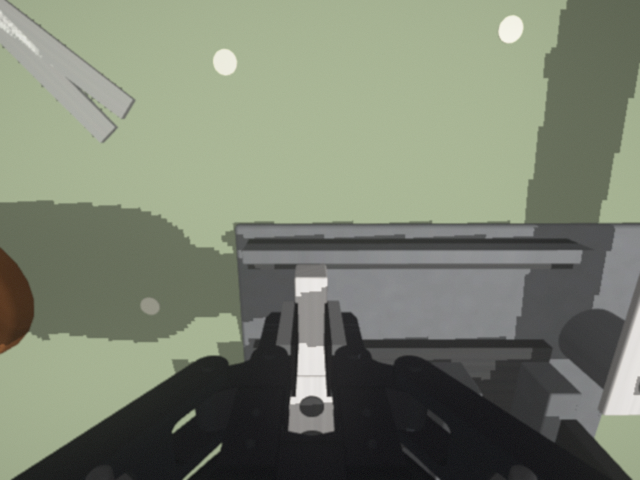

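{"name": "arm_command", "arguments": {"increments": [0,0,0,0,0.15,0,1,0,0,0,0,0,0,1,0,0,0,0,0,0,0.65,0,0,0,0,0,0,0.65,0,0,0,0,0,0,0.65,0,0,0,0,-1,0,0.65,0,0,0,0,-3,1,0.65,0,0,0,0,-4,3,0.65]}}

```text
clock: 22.12
position: [0.5328, -0.2706, 0.2778]
ee_rot: [-0.525, 0.525, 0.474, -0.474]
contact_force: [-0.1, -0.2, 0.2]
width: 0.0295
```

{"name": "arm_command", "arguments": {"increments": [0,0,0,0,-4,4,0.6,0,0,0,0,-3,4,0.5,0,0,0,0,0,0,0.5,0,0,0,0,0,0,0.5]}}

```text
clock: 22.62
position: [0.453, -0.2624, 0.3477]
ee_rot: [-0.524, 0.526, 0.474, -0.474]
contact_force: [0.4, -0.1, 0.0]
width: 0.0427
```

Run:
```python
from h import *
import pickle
p=cam('wrist');pickle.dump(p,open('w15.pkl','wb'))
plan([.53,.30,.36],-.22)
snap('wrist','w15.png')
im=snap('side','s4.png')
cv2.imwrite('pics/s4c.png',cv2.resize(im[90:220,260:430,::-1],None,fx=4,fy=4,interpolation=cv2.INTER_CUBIC))
```

```text
pos [ 0.453  -0.2624  0.3477] yaw 1.4686 q [-0.66  0.24  1.71  0.    1.2  -2.13] t 22.625 w 0.0427 F [ 0.4 -0.1  0. ]
 shift now (cm) [56.73 -1.27 -1.93]
 turn [ 1.000e-03 -1.453e+00 -2.000e-03]  shift after (cm) [  4.76  -1.23 -56.57]
 turn [2.000e-03 1.689e+00 1.000e-03]  shift after (cm) [-4.76 -1.23 56.57]
```

View pics/w15.png

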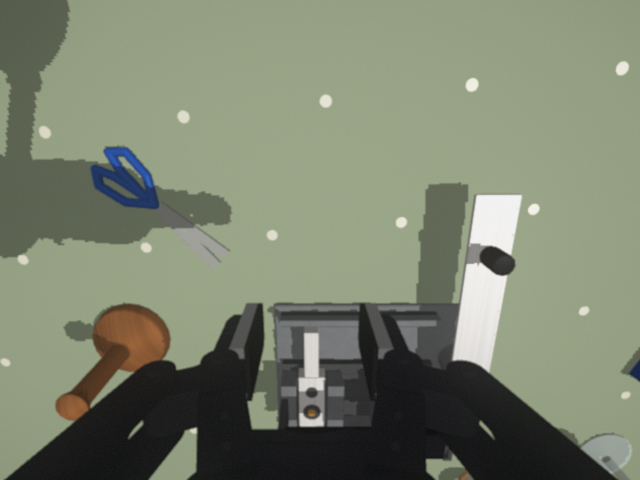

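View pics/s4c.png

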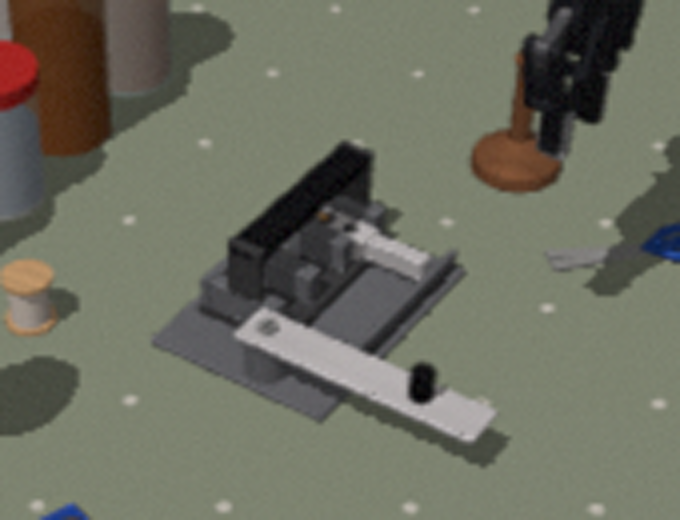

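{"name": "arm_command", "arguments": {"increments": [0,0.187,0,0,0,0,0.45,0,0.187,0,0,0,0,0.45,0,0.187,0,0,0,0,0.45,0,0.187,0,0,0,0,0.45,0,0.187,0,0,0,0,0.45,0,0.187,0,0,0,0,0.45,0,0.187,0,0,0,0,0.45,0,0.187,0,0,0,0,0.45]}}

```text
clock: 23.72
position: [0.4537, -0.2624, 0.3458]
ee_rot: [0.708, -0.707, 0.012, -0.011]
contact_force: [-0.1, 0.6, 0.5]
width: 0.047
```

{"name": "arm_command", "arguments": {"increments": [0,0.187,0,0,0,2,0.45,0,0,0,0,0,6,0.45,0,0,0,0,0,6,0.45,0,0,0,0,0,6,0.45,0,0,0,0,0,6,0.45,0,0,0,0,0,6,0.45,0,0,0,0,0,6,0.45,0,0,0,0,0,0,0.45]}}

```text
clock: 24.72
position: [0.5308, 0.1137, 0.3457]
ee_rot: [0.704, -0.703, 0.074, -0.073]
contact_force: [-0.6, -1.3, -0.5]
width: 0.0468
```

Run:
```python
from h import *
plan([.56,.26,.34],-.22)
im=snap('top','t3.png')
cv2.imwrite('pics/t3r.png',cv2.resize(im[150:330,170:330,::-1],None,fx=3.3,fy=3.3,interpolation=cv2.INTER_CUBIC))
cv2.imwrite('pics/t3m.png',cv2.resize(im[160:280,400:520,::-1],None,fx=5,fy=5,interpolation=cv2.INTER_CUBIC))
```

```text
pos [0.5308 0.1137 0.3457] yaw -0.2075 q [0.08 0.27 1.67 0.   1.21 0.29] t 24.725 w 0.0468 F [-0.6 -1.3 -0.5]
 shift now (cm) [-0.16  0.59 14.91]
 turn [-0.001  0.012 -0.002]  shift after (cm) [-0.34  0.57 14.91]
 turn [-3.000e-03 -3.129e+00  1.000e-03]  shift after (cm) [  0.34   0.57 -14.91]
```

View pics/t3m.png

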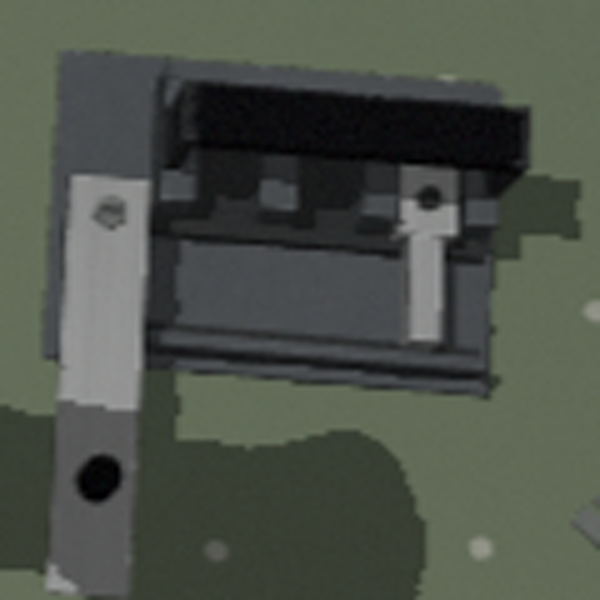

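View pics/t3r.png

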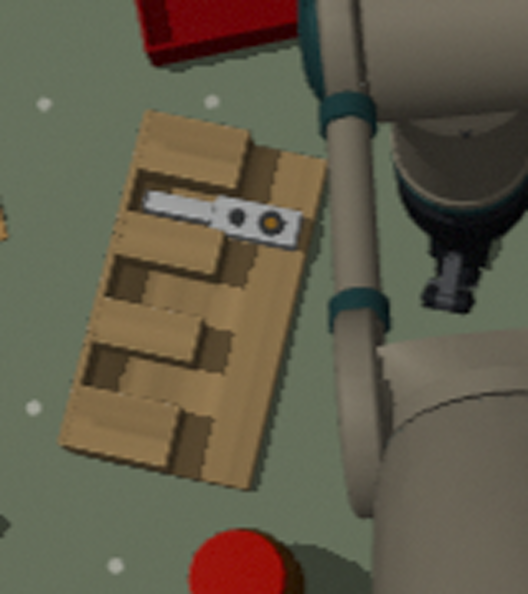

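{"name": "arm_command", "arguments": {"increments": [0,0.012,0,0,0.3,5,0.45,0,0,0,-0.2,0.3,5,0.45,0,0,0,-0.1,0,4.5,0.45,0,0,0,0,0,0,0.45,0,0,0,0,0,0,0.45]}}

```text
clock: 25.4
position: [0.5589, 0.2502, 0.3403]
ee_rot: [-0.702, 0.703, -0.081, 0.079]
contact_force: [-0.2, -0.6, -0.4]
width: 0.0466
```

Run:
```python
from h import *
import pickle
p=cam('wrist'); pickle.dump(p,open('w16.pkl','wb'));im=snap('wrist','w16.png')
plan([.56,.26,.34],-.22)
cv2.imwrite('pics/w16c.png',cv2.resize(im[100:300,250:450,::-1],None,fx=3,fy=3,interpolation=cv2.INTER_CUBIC))
print(inmag(unproj(cam('top'),(400+424/5,160+341/5),.03)))
```

```text
pos [0.5588 0.2499 0.3405] yaw -0.2275 q [ 0.31  0.37  1.52 -0.    1.25  0.54] t 25.45 w 0.0467 F [-0.2 -0.4 -0.6]
 shift now (cm) [-0.11  0.05  1.01]
 turn [ 0.002 -0.007 -0.001]  shift after (cm) [-0.11  0.05  1.01]
 turn [2.000e-03 3.134e+00 3.000e-03]  shift after (cm) [ 0.11  0.05 -1.01]
[-0.05299348 -0.04669433  0.03      ]
```

View pics/w16c.png

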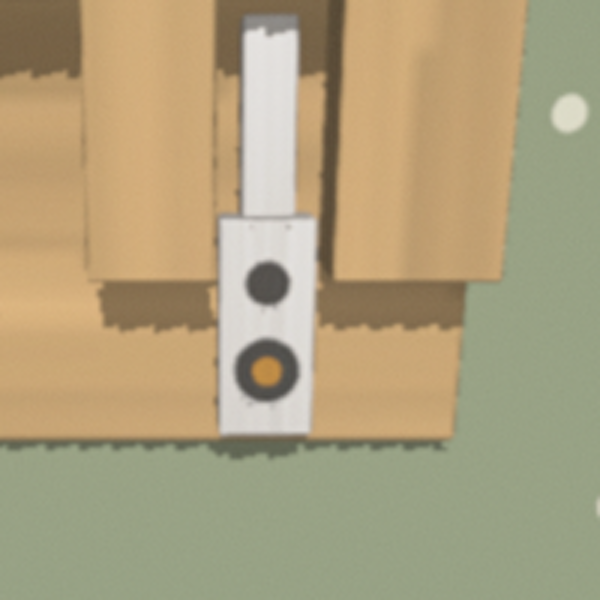

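Run:
```python
from h import *
import pickle
p=pickle.load(open('w16.pkl','rb'))
C=lambda u,v:((u+.5)/3-.5+250,(v+.5)/3-.5+100)
m,u,yaw=bar(p,C(271,22),C(266,434),.026)
g=m+.034*u; plan([g[0],g[1],.190],yaw+np.pi/2)
```

```text
len 0.1077 yaw -1.7844 mid [0.5902 0.2869] block [0.583  0.2537] tang [0.597  0.3182]
pos [0.5588 0.2499 0.3405] yaw -0.2275 q [ 0.31  0.37  1.52 -0.    1.25  0.54] t 25.45 w 0.0467 F [-0.2 -0.4 -0.6]
 shift now (cm) [ 2.29 15.05  0.94]
 turn [ 0.002 -0.014 -0.001]  shift after (cm) [ 2.28 15.05  0.88]
 turn [2.000e-03 3.128e+00 3.000e-03]  shift after (cm) [-2.28 15.05 -0.88]
```

{"name": "arm_command", "arguments": {"increments": [0,-0.014,0,1.15,0,0.45,0.45,0,0,0,1.15,0,0.45,0.45,0,0,0,0,5,0,0.45,0,0,0,0,5,0,0.45,0,0,0,0,3,0,0.45,0,0,0,0,2,0,0.45,0,0,0,0,0,0,0.45,0,0,0,0,0,0,0.45]}}

```text
clock: 26.45
position: [0.5842, 0.2553, 0.192]
ee_rot: [0.703, -0.703, 0.074, -0.076]
contact_force: [-0.3, -0.5, 0.1]
width: 0.0473
```

Run:
```python
from h import *
snap('wrist','w17.png')
plan([.583,.2537,.190],-.2136)
```

```text
pos [0.5841 0.2554 0.1924] yaw -0.2123 q [ 0.3   0.54  1.65 -0.    0.95  0.52] t 26.5 w 0.0471 F [0.2 0.4 0.1]
 shift now (cm) [-0.08  0.24 -0.19]
 turn [-0.001  0.001  0.002]  shift after (cm) [-0.08  0.24 -0.19]
 turn [ 4.00e-03 -3.14e+00  2.00e-03]  shift after (cm) [0.08 0.24 0.19]
```

View pics/w17.png

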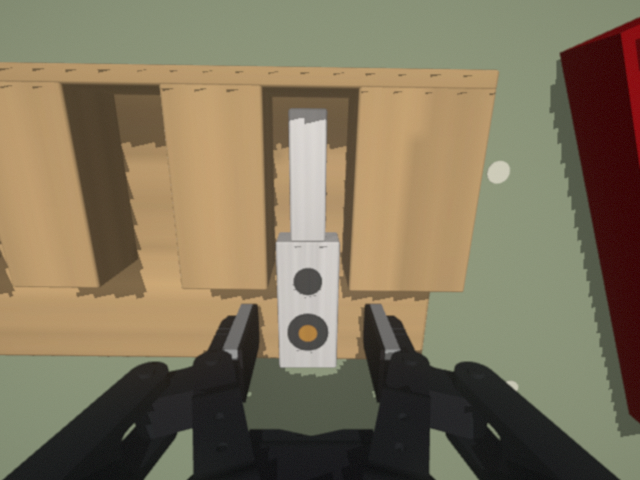

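Straddling the block; lower 2 mm, close and lift.

{"name": "arm_command", "arguments": {"increments": [0,0,0,-0.08,0.25,-0.1,0.45,0,0,0,0,0,0,1,0,0,0,0,0,0,1,0,0,0,0,0,0,1,0,0,0,0,0,0,1,0,0,0,0,-1,0,1,0,0,0,0,-2,0,1]}}

```text
clock: 27.38
position: [0.5817, 0.2544, 0.218]
ee_rot: [-0.703, 0.704, -0.076, 0.074]
contact_force: [0.3, -0.2, -1.5]
width: 0.0242
```

{"name": "arm_command", "arguments": {"increments": [0,0,0,0,-3,0,1,0,0,0,0,-3,0,1,0,0,0,0,-2,0,1,0,0,0,0,0,0,1]}}

```text
clock: 27.88
position: [0.5826, 0.2548, 0.3004]
ee_rot: [0.704, -0.703, 0.074, -0.076]
contact_force: [-0.2, 0.2, -1.3]
width: 0.0237
```

Run:
```python
from h import *
snap('wrist','w18.png')
plan([.484,-.023,.25],1.47)
```

```text
pos [0.5821 0.2546 0.2989] yaw -0.2119 q [ 0.3   0.44  1.53 -0.    1.18  0.51] t 27.925 w 0.0236 F [-0.9  0.4 -1.5]
 shift now (cm) [ -3.76   4.88 -29.2 ]
 turn [-1.00e-03  1.46e+00  0.00e+00]  shift after (cm) [28.6   4.89 -6.97]
 turn [ 0.000e+00 -1.682e+00  1.000e-03]  shift after (cm) [-28.6    4.89   6.97]
```

View pics/w18.png

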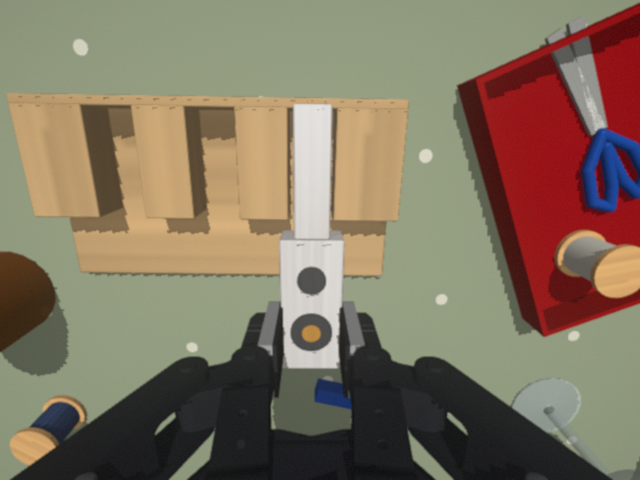

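{"name": "arm_command", "arguments": {"increments": [0,-0.1,0,-1,0,-4,1,0,-0.1,0,-1.5,0,-5,1,0,-0.1,0,-2,0,-5,1,0,-0.1,0,-2.5,0,-4,1,0,-0.1,0,-3,0,-4,1,0,-0.18,0,0,0,0,1,0,-0.18,0,0,0,0,1,0,-0.18,0,0,0,0,1]}}

```text
clock: 28.92
position: [0.4788, 0.0326, 0.2974]
ee_rot: [0.647, -0.646, -0.285, 0.287]
contact_force: [0.3, 0.3, -1.3]
width: 0.024
```

Run:
```python
from h import *
plan([.484,-.023,.25],1.47)
```

```text
pos [0.4788 0.0326 0.2974] yaw 0.8333 q [-0.08  0.22  1.87 -0.    1.05 -0.91] t 28.925 w 0.024 F [ 0.3  0.3 -1.3]
 shift now (cm) [-3.76  4.73 -4.13]
 turn [-0.003 -0.637 -0.001]  shift after (cm) [-5.48  4.74 -1.07]
 turn [ 1.000e-03  2.505e+00 -3.000e-03]  shift after (cm) [5.48 4.74 1.07]
```

{"name": "arm_command", "arguments": {"increments": [0,-0.16,0,0,0,0,1,0,-0.16,0,0,0,0,1,0,-0.16,0,0,0,0,1,0,-0.16,0,0,0,0,1,0,0,0,-2.7,2,-0.5,1,0,0,0,-2.7,3,-0.5,1,0,0,0,0,3,0,1,0,0,0,0,0,0,1]}}

```text
clock: 29.92
position: [0.4821, -0.0219, 0.2159]
ee_rot: [0.527, -0.523, -0.472, 0.475]
contact_force: [-0.0, -0.6, -2.0]
width: 0.024
```

Run:
```python
from h import *
plan([.484,-.023,.182],1.47); snap('wrist','w19.png')
```

```text
pos [ 0.4821 -0.0219  0.2159] yaw 1.4672 q [-0.19  0.33  1.97  0.    0.85 -1.66] t 29.925 w 0.024 F [-0.  -0.6 -2. ]
 shift now (cm) [-0.09  3.39 -0.22]
 turn [-0.008 -0.003  0.001]  shift after (cm) [-0.09  3.39 -0.2 ]
 turn [-1.000e-03  3.139e+00 -1.300e-02]  shift after (cm) [0.09 3.39 0.2 ]
```

View pics/w19.png

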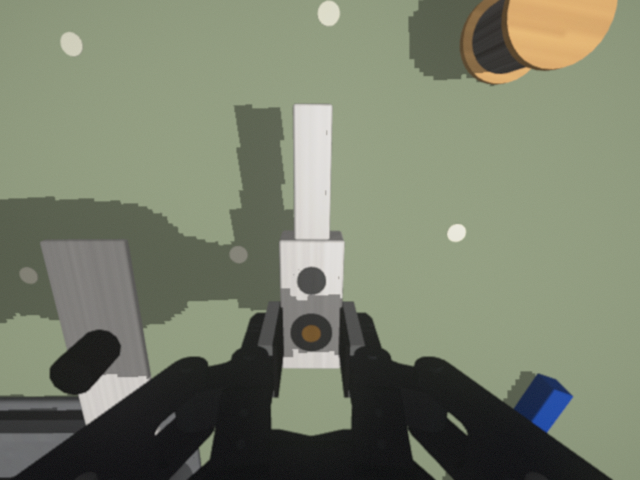

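{"name": "arm_command", "arguments": {"increments": [0,0,0,0,2,0,1,0,0,0,0,1,0,1,0,0,0,0,0.4,0,1,0,0,0,0,0.2,0,1,0,0,0,0,0,0,1]}}

```text
clock: 30.6
position: [0.4841, -0.0219, 0.183]
ee_rot: [-0.525, 0.525, 0.474, -0.474]
contact_force: [0.2, -0.1, -1.9]
width: 0.024
```

{"name": "arm_command", "arguments": {"increments": [0,0,0,0,0,0,0.5,0,0,0,0,0,0,0.5,0,0,0,0,-1,0,0.5,0,0,0,0,-3,0,0.5,0,0,0,0,-3,2,0.5,0,0,0,0,0,2,0.5,0,0,0,0,0,2,0.5,0,0,0,0,0,0,0.5]}}

```text
clock: 31.6
position: [0.423, -0.0155, 0.2533]
ee_rot: [0.525, -0.525, -0.474, 0.474]
contact_force: [0.9, 0.2, 0.3]
width: 0.0424
```

Run:
```python
from h import *
import pickle
p=cam('wrist');im=snap('wrist','w20.png')
plan([.481,-.023,.178],1.469); pickle.dump(p,open('w20.pkl','wb'))
```

```text
pos [ 0.4243 -0.0158  0.2534] yaw 1.4679 q [-0.2   0.2   2.04 -0.    0.9  -1.67] t 31.65 w 0.0429 F [-0.1 -0.6  0.1]
 shift now (cm) [-0.13  7.55 -5.7 ]
 turn [ 0.002 -0.001 -0.   ]  shift after (cm) [-0.14  7.54 -5.71]
 turn [0.00e+00 3.14e+00 3.00e-03]  shift after (cm) [0.14 7.54 5.71]
```

View pics/w20.png

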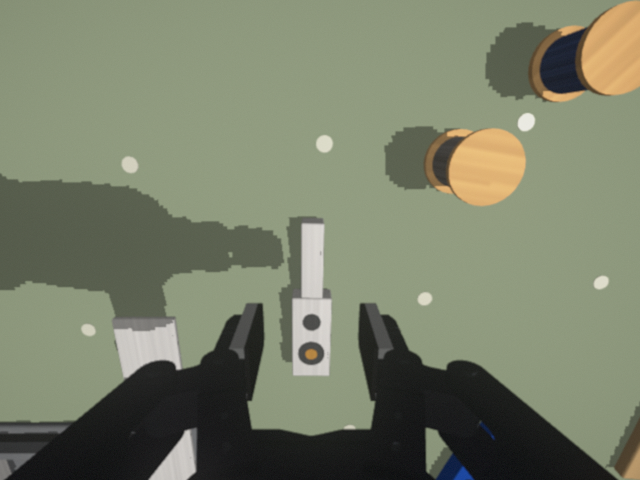

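Run:
```python
from h import *
import pickle
p=pickle.load(open('w20.pkl','rb'))
m,u,yaw=bar(p,(313,223),(311.5,375.5),.016)
g=m-.032*u; plan([g[0],g[1],.185],yaw+np.pi/2)
```

```text
len 0.1099 yaw -0.1104 mid [ 0.4491 -0.0185] block [ 0.4829 -0.0222] tang [ 0.4173 -0.0149]
pos [ 0.4243 -0.0158  0.2534] yaw 1.4679 q [-0.2   0.2   2.04 -0.    0.9  -1.67] t 31.65 w 0.0429 F [-0.1 -0.6  0.1]
 shift now (cm) [0.01 6.84 0.72]
 turn [ 0.002  0.008 -0.   ]  shift after (cm) [0.01 6.84 0.7 ]
 turn [-0.000e+00 -3.134e+00 -3.000e-03]  shift after (cm) [-0.01  6.84 -0.7 ]
```

{"name": "arm_command", "arguments": {"increments": [0,0.008,0,0,2,0.7,0.5,0,0,0,0,2.5,0,0.5,0,0,0,0,2.3,0,0.5,0,0,0,0,0,0,0.5,0,0,0,0,0,0,1,0,0,0,0,0,0,1,0,0,0,0,0,0,1,0,0,0,0,0,0,1]}}

```text
clock: 32.65
position: [0.4181, -0.0152, 0.1858]
ee_rot: [-0.526, 0.528, 0.472, -0.471]
contact_force: [-0.1, 1.3, 6.6]
width: 0.0107
```

Run:
```python
from h import *
plan([.4173,-.0149,.185],1.46)
```

```text
pos [ 0.4181 -0.0152  0.1858] yaw 1.4601 q [-0.2   0.3   2.14 -0.    0.7  -1.66] t 32.65 w 0.0107 F [-0.1  1.3  6.6]
 shift now (cm) [0.02 0.08 0.08]
 turn [ 0.003  0.    -0.   ]  shift after (cm) [0.02 0.08 0.08]
 turn [-1.000e-03 -3.141e+00 -5.000e-03]  shift after (cm) [-0.02  0.08 -0.08]
```

{"name": "arm_command", "arguments": {"increments": [0,0,0,0,-2,0,1,0,0,0,0,-3,0,1,0,0,0,0,-4,0,1,0,0,0,0,-3,0,1,0,0,0,0,0,0,1]}}

```text
clock: 33.28
position: [0.4178, -0.0151, 0.3066]
ee_rot: [-0.525, 0.529, 0.473, -0.47]
contact_force: [0.4, 0.2, -1.8]
width: 0.0105
```

Run:
```python
from h import *
plan(mag(-.102,0,.305),MY+np.pi/2); snap('wrist','w21.png')
```

```text
pos [ 0.4178 -0.0151  0.3066] yaw 1.46 q [-0.2   0.12  1.97 -0.    1.04 -1.66] t 33.275 w 0.0105 F [ 0.4  0.2 -1.8]
 shift now (cm) [-19.58   0.23 -11.11]
 turn [ 0.006 -0.009 -0.001]  shift after (cm) [-19.68   0.16 -10.94]
 turn [1.000e-03 3.133e+00 9.000e-03]  shift after (cm) [19.68  0.16 10.94]
```

View pics/w21.png

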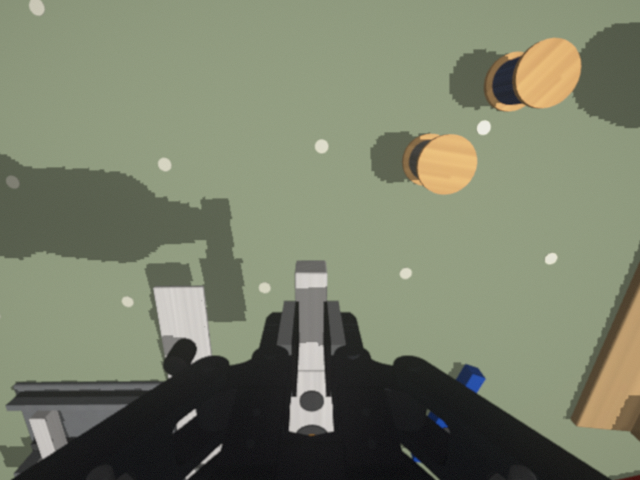

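{"name": "arm_command", "arguments": {"increments": [0.006,-0.009,0,-2.5,0,-1,1,0,0,0,-3.5,0,-2,1,0,0,0,-3.5,0,-2,1,0,0,0,-3.5,0,-2,1,0,0,0,-3.5,0,-2,1,0,0,0,-2.5,0,-1.5,1,0,0,0,-0.7,0,-0.4,1,0,0,0,0,0,0,1]}}

```text
clock: 34.33
position: [0.5049, -0.2218, 0.3025]
ee_rot: [0.528, -0.522, -0.472, 0.475]
contact_force: [0.5, -0.3, -2.7]
width: 0.0104
```

Run:
```python
from h import *
plan(mag(-.102,0,.2308),MY+np.pi/2)
```

```text
pos [ 0.5049 -0.2218  0.3025] yaw 1.4684 q [-0.54  0.32  1.71 -0.    1.12 -2.01] t 34.325 w 0.0104 F [ 0.5 -0.3 -2.7]
 shift now (cm) [-0.02  7.17 -0.24]
 turn [-0.009 -0.     0.002]  shift after (cm) [-0.    7.17 -0.18]
 turn [-3.000e-03  3.141e+00 -1.500e-02]  shift after (cm) [0.   7.17 0.18]
```

{"name": "arm_command", "arguments": {"increments": [-0.008,0,0,0,2,0,1,0,0,0,0,2,0,1,0,0,0,0,2,0,1,0,0,0,0,1.2,0,1,0,0,0,0,0,0,1,0,0,0,0,0,0,1]}}

```text
clock: 35.08
position: [0.5057, -0.222, 0.2327]
ee_rot: [-0.524, 0.526, 0.475, -0.473]
contact_force: [0.6, 0.7, -1.7]
width: 0.011
```

Run:
```python
from h import *
plan(mag(-.036,0,.2308),MY+np.pi/2)
im=snap('side','s5.png')
cv2.imwrite('pics/s5c.png',cv2.resize(im[90:220,260:430,::-1],None,fx=4,fy=4,interpolation=cv2.INTER_CUBIC))
```

```text
pos [ 0.5057 -0.222   0.2327] yaw 1.4694 q [-0.54  0.39  1.8   0.    0.94 -2.01] t 35.075 w 0.011 F [ 0.6  0.7 -1.7]
 shift now (cm) [ 0.    0.21 -6.7 ]
 turn [ 0.003  0.001 -0.   ]  shift after (cm) [ 0.01  0.19 -6.7 ]
 turn [-1.000e-03 -3.141e+00 -5.000e-03]  shift after (cm) [-0.01  0.19  6.7 ]
```

View pics/s5c.png

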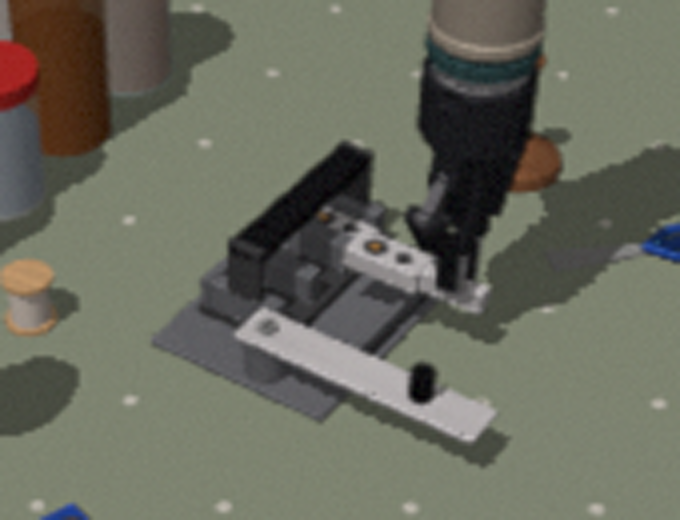

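{"name": "arm_command", "arguments": {"increments": [0,0,0,0,0.2,-1.2,1,0,0,0,0,0,-1.4,1,0,0,0,0,0,-1.4,1,0,0,0,0,0,-1.4,1,0,0,0,0,0,-1.4,1,0,0,0,0,0,0,1,0,0,0,0,0,0,1]}}

```text
clock: 36.0
position: [0.5728, -0.2289, 0.23]
ee_rot: [-0.525, 0.525, 0.474, -0.474]
contact_force: [0.6, 0.4, -1.3]
width: 0.0105
```

Run:
```python
from h import *
import pickle
p=cam('wrist'); pickle.dump(p,open('w22.pkl','wb'))
plan(mag(-.032,0,.2005),MY+np.pi/2)
im=snap('wrist','w22.png')
cv2.imwrite('pics/w22c.png',cv2.resize(im[210:390,200:420,::-1],None,fx=3.3,fy=3.3,interpolation=cv2.INTER_CUBIC))
```

```text
pos [ 0.5728 -0.2289  0.23  ] yaw 1.4692 q [-0.49  0.48  1.66  0.    1.01 -1.96] t 36.0 w 0.0105 F [ 0.6  0.4 -1.3]
 shift now (cm) [ 0.01  2.95 -0.35]
 turn [0.001 0.    0.   ]  shift after (cm) [ 0.01  2.95 -0.35]
 turn [ 0.000e+00 -3.141e+00 -1.000e-03]  shift after (cm) [-0.01  2.95  0.35]
```

View pics/w22c.png

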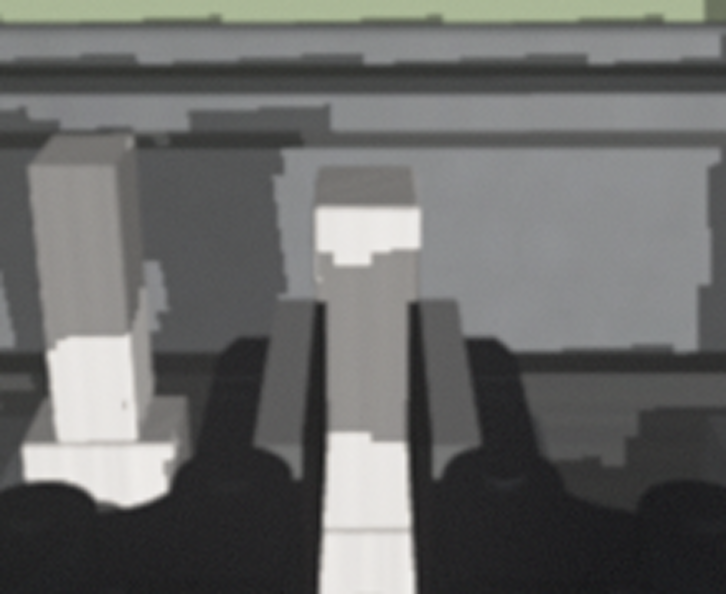

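Run:
```python
from h import *
import pickle
p=pickle.load(open('w22.pkl','rb'))
C=lambda u,v:((u+.5)/3.3-.5+200,(v+.5)/3.3-.5+210)
zt=.2300-.1858+.016
for n,uv,z in [('tang',C(367,207),zt),('step',C(367,528),zt),('bar1 tang',C(78,164),.030),('bar1 step',C(99,442),.030),('lipf',C(400,93),.024),('lipb',C(400,132),.024)]:
    print(n,inmag(unproj(p,uv,z)).round(4))
```

```text
tang [-0.0595 -0.0012  0.0602]
step [-0.0103 -0.0012  0.0602]
bar1 tang [-0.0543 -0.0459  0.03  ]
bar1 step [-0.0045 -0.0462  0.03  ]
lipf [-0.064  0.004  0.024]
lipb [-0.0576  0.0041  0.024 ]
```

{"name": "arm_command", "arguments": {"increments": [0,0,0,0.04,0,-0.42,1,0,0,0,0,0.5,0,1,0,0,0,0,0.5,0,1,0,0,0,0,0.5,0,1,0,0,0,0,0.4,0,1,0,0,0,0,0,0,1]}}

```text
clock: 36.8
position: [0.5772, -0.229, 0.2107]
ee_rot: [-0.525, 0.525, 0.474, -0.474]
contact_force: [0.2, 1.0, -1.6]
width: 0.0104
```

{"name": "arm_command", "arguments": {"increments": [0,0,0,0,0.4,0,1,0,0,0,0,0.4,0,1,0,0,0,0,0.3,0,1,0,0,0,0,0,0,1,0,0,0,0,0,0,1]}}

```text
clock: 37.42
position: [0.5773, -0.2291, 0.2003]
ee_rot: [-0.524, 0.525, 0.474, -0.473]
contact_force: [-0.4, 0.2, 0.4]
width: 0.0103
```

Run:
```python
from h import *
plan(mag(-.032,0,.1998),MY+np.pi/2)
s,R=st();print(s['moment']); snap('wrist','w23.png')
```

```text
pos [ 0.5773 -0.2291  0.2003] yaw 1.469 q [-0.49  0.51  1.68  0.    0.95 -1.96] t 37.425 w 0.0103 F [-0.4  0.2  0.4]
 shift now (cm) [-0.01  0.05  0.11]
 turn [ 0.002  0.    -0.   ]  shift after (cm) [-0.01  0.05  0.11]
 turn [-0.000e+00 -3.141e+00 -3.000e-03]  shift after (cm) [ 0.01  0.05 -0.11]
[ 0.02931466  0.05680888 -0.04091158]
```

View pics/w23.png

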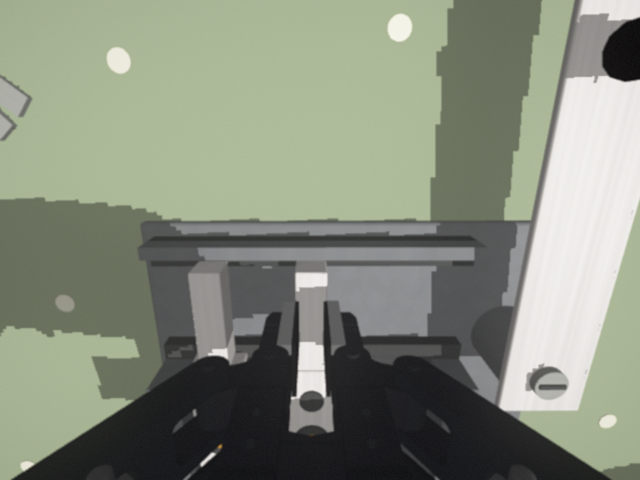

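{"name": "arm_command", "arguments": {"increments": [0,0,0,0,0.1,0,1,0,0,0,0,0,0,1,0,0,0,0,0,0,0.7,0,0,0,0,0,0,0.7,0,0,0,0,0,0,0.7,0,0,0,0,-1,0,0.7,0,0,0,0,-3,1,0.7,0,0,0,0,-4,3,0.7]}}

```text
clock: 38.48
position: [0.5379, -0.2252, 0.2798]
ee_rot: [-0.524, 0.525, 0.475, -0.474]
contact_force: [0.3, -0.7, -0.1]
width: 0.0258
```

{"name": "arm_command", "arguments": {"increments": [0,0,0,0,-4,4,0.6,0,0,0,0,-3,4,0.6,0,0,0,0,0,0,0.6,0,0,0,0,0,0,0.6]}}

```text
clock: 38.98
position: [0.4579, -0.2169, 0.3495]
ee_rot: [-0.524, 0.526, 0.475, -0.473]
contact_force: [-0.4, 0.0, -0.1]
width: 0.0344
```

Run:
```python
from h import *
import pickle
p=cam('wrist');pickle.dump(p,open('w24.pkl','wb'))
plan([.488,-.1259,.30])
im=snap('wrist','w24.png')
cv2.imwrite('pics/w24c.png',cv2.resize(im[280:440,250:450,::-1],None,fx=3.5,fy=3.5,interpolation=cv2.INTER_CUBIC))
im=snap('side','s6.png')
cv2.imwrite('pics/s6c.png',cv2.resize(im[90:220,260:430,::-1],None,fx=4,fy=4,interpolation=cv2.INTER_CUBIC))
```

```text
pos [ 0.4579 -0.2169  0.3495] yaw 1.4688 q [-0.58  0.21  1.74  0.    1.19 -2.05] t 38.975 w 0.0344 F [-0.4  0.  -0.1]
 shift now (cm) [ 9.37  4.95 -2.05]
```

View pics/w24.png

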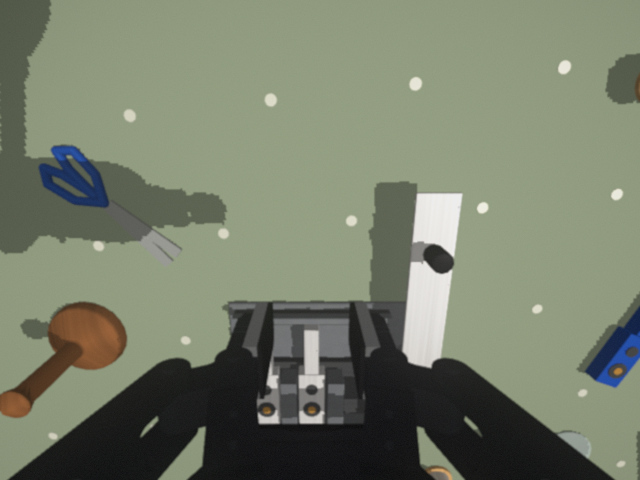

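View pics/s6c.png

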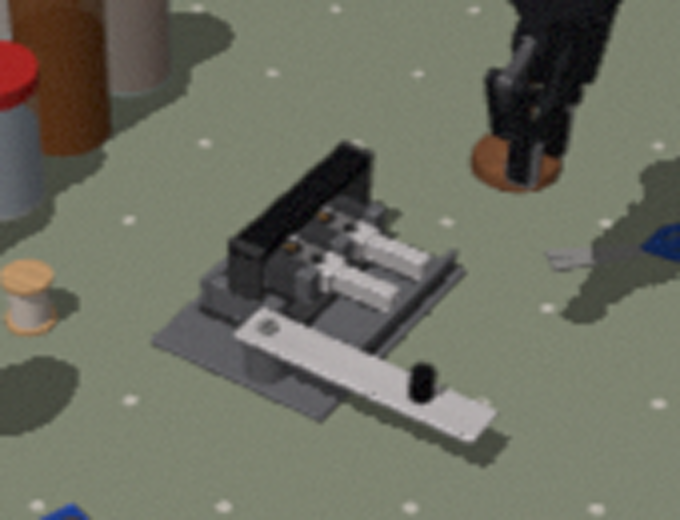

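```bash
cat >> h.py <<'E'
def K(f,r=.125): return np.array([-.01,.1,0])+r*np.array([-np.sin(f),-np.cos(f),0])
def T(f): return np.array([np.cos(f),-np.sin(f),0])
def C_(f,D,z=.234):
    q=K(f)-T(f)*D; return mag(q[0],q[1],z)
E
python3 - <<'E'
from h import *
import pickle
p=pickle.load(open('w24.pkl','rb'))
k=unproj(p,(440,260),.067); print('knob',k.round(4),inmag(k).round(4))
km=inmag(k)-np.array([-.01,.1,0]); print('phi',np.arctan2(-km[0],-km[1]),np.hypot(*km[:2]))
print('bar2 tang',inmag(unproj(p,(312,331),.03)).round(4))
plan(C_(1.52,.032,.30),MY+np.pi/2)
s,R=st()
prev=C_(1.52,.032)
for f in [1.45,1.3,1.15,1.0,.85,.7,.55,.4,.25,.1,0]:
    c=C_(f,.023 if f>.3 else .021); print(f,(R.T@(c-prev)*100).round(2)); prev=c
E
```

```text
knob [ 0.4805 -0.1219  0.067 ] [-0.1382  0.0969  0.067 ]
phi 1.5467929234007518 0.12820568731364052
bar2 tang [-0.0535 -0.0002  0.03  ]
pos [ 0.4583 -0.2169  0.3484] yaw 1.4693 q [-0.58  0.21  1.74  0.    1.19 -2.05] t 39.075 w 0.0338 F [ 0.8 -0.2 -1.6]
 shift now (cm) [12.55  4.84 -1.41]
 turn [0.002 0.    0.   ]  shift after (cm) [12.55  4.84 -1.41]
 turn [ 1.000e-03 -3.141e+00 -2.000e-03]  shift after (cm) [-12.55   4.84   1.41]
1.45 [-1.78 -0.    0.04]
1.3 [-1.9  -0.   -0.03]
1.15 [-1.88 -0.   -0.31]
1.0 [-1.81  0.   -0.59]
0.85 [-1.7   0.   -0.85]
0.7 [-1.56  0.   -1.1 ]
0.55 [-1.38  0.   -1.32]
0.4 [-1.16  0.   -1.51]
0.25 [-0.98  0.   -1.86]
0.1 [-0.64  0.   -1.79]
0 [-0.27  0.   -1.24]
```

{"name": "arm_command", "arguments": {"increments": [0,0,0,3,0,-0.4,1,0,0,0,4,0,-0.5,1,0,0,0,4,0,-0.5,1,0,0,0,2,1,0,1,0,0,0,0,2,0,1,0,0,0,0,1.8,0,1,0,0,0,0,0,0,1,0,0,0,0,0,0,1]}}

```text
clock: 40.08
position: [0.4856, -0.0891, 0.3009]
ee_rot: [-0.524, 0.525, 0.474, -0.474]
contact_force: [-0.1, -0.5, 0.1]
width: 0.0001
```

Run:
```python
from h import *
snap('wrist','w25.png')
plan(C_(1.52,.032),MY+np.pi/2)
```

```text
pos [ 0.4856 -0.0892  0.3013] yaw 1.469 q [-0.32  0.24  1.84  0.    1.06 -1.79] t 40.125 w 0.0001 F [ 0.  -0.1  0.3]
 shift now (cm) [-0.44  6.73  0.02]
 turn [ 0.003  0.    -0.   ]  shift after (cm) [-0.44  6.73  0.  ]
 turn [-0.    -3.141 -0.004]  shift after (cm) [ 0.44  6.73 -0.  ]
```

View pics/w25.png

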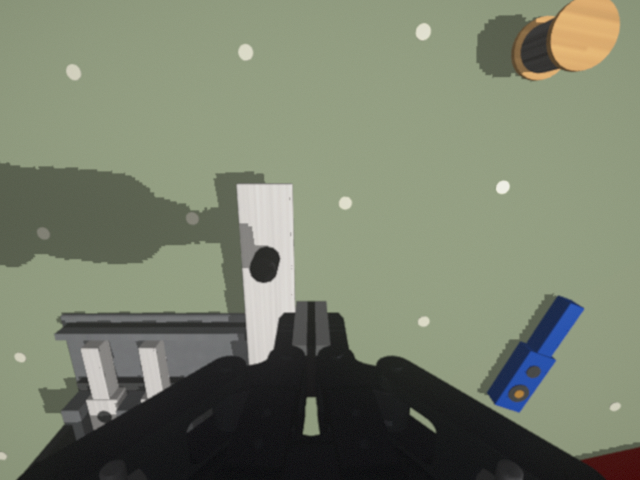

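{"name": "arm_command", "arguments": {"increments": [0,0,0,0,3,0,1,0,0,0,0,2,0,1,0,0,0,0,1.5,0,1,0,0,0,0,0,0,1,0,0,0,0,0,0,1]}}

```text
clock: 40.75
position: [0.4856, -0.0892, 0.2369]
ee_rot: [-0.524, 0.526, 0.475, -0.473]
contact_force: [-0.2, -0.7, 0.7]
width: 0.0004
```

Run:
```python
from h import *
snap('wrist','w26.png')
plan(C_(1.45,.023),MY+np.pi/2)
```

```text
pos [ 0.4856 -0.0892  0.237 ] yaw 1.469 q [-0.32  0.31  1.92  0.    0.9  -1.79] t 40.8 w -0.0005 F [ 0.4 -0.   1.3]
 shift now (cm) [-2.22  0.3   0.04]
 turn [ 0.004  0.    -0.001]  shift after (cm) [-2.22  0.3   0.04]
 turn [-1.000e-03 -3.141e+00 -6.000e-03]  shift after (cm) [ 2.22  0.3  -0.04]
```

View pics/w26.png

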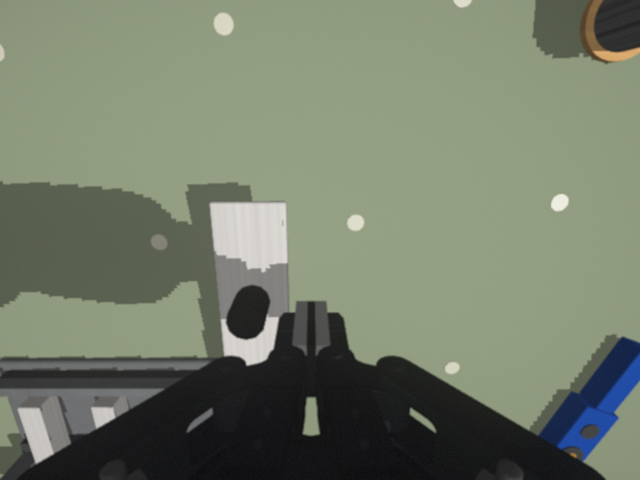

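{"name": "arm_command", "arguments": {"increments": [0,0,0,-1.1,0.2,0.05,1,0,0,0,-1.1,0,0,1,0,0,0,-1,0,0,1,0,0,0,-0.9,0,0,1,0,0,0,0,0,0,1]}}

```text
clock: 41.42
position: [0.4809, -0.1309, 0.2344]
ee_rot: [-0.524, 0.526, 0.474, -0.473]
contact_force: [-0.1, 0.3, 2.5]
width: -0.0001
```

Run:
```python
from h import *
snap('wrist','w27.png')
plan(C_(1.15,.023),MY+np.pi/2)
```

```text
pos [ 0.4809 -0.1306  0.2344] yaw 1.4683 q [-0.41  0.32  1.92  0.    0.9  -1.87] t 41.475 w -0.0001 F [ 1.1 -0.3  3.2]
 shift now (cm) [-1.84  0.04 -0.34]
 turn [ 0.004 -0.001 -0.001]  shift after (cm) [-1.84  0.04 -0.34]
 turn [2.000e-03 3.141e+00 6.000e-03]  shift after (cm) [1.84 0.04 0.34]
```

View pics/w27.png

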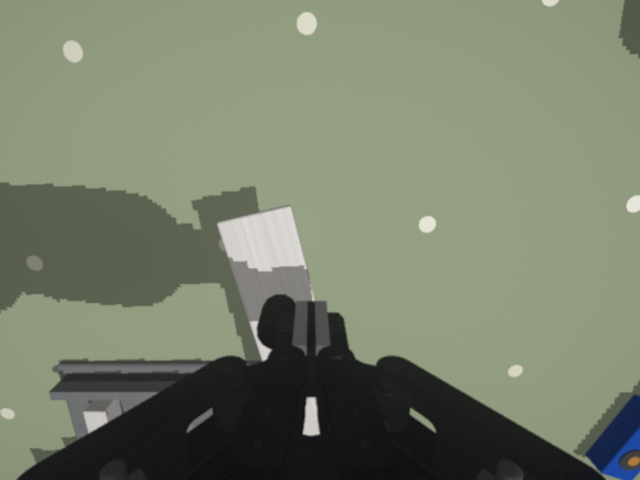

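{"name": "arm_command", "arguments": {"increments": [0,0,0,-0.9,-0.1,-0.17,1,0,0,0,-0.9,-0.1,-0.17,1,0,0,0,-0.9,0,-0.3,1,0,0,0,-0.9,0,-0.3,1,0,0,0,-0.85,0,-0.4,1,0,0,0,-0.85,0,-0.45,1,0,0,0,0,0,0,1]}}

```text
clock: 42.35
position: [0.493, -0.1852, 0.2361]
ee_rot: [-0.524, 0.526, 0.474, -0.474]
contact_force: [-0.4, -0.0, 0.1]
width: 0.0
```

Run:
```python
from h import *
snap('wrist','w28.png')
plan(C_(.7,.023),MY+np.pi/2)
```

```text
pos [ 0.4927 -0.1848  0.236 ] yaw 1.4689 q [-0.49  0.36  1.85 -0.    0.93 -1.96] t 42.4 w 0.0001 F [-0.8  1.2  0. ]
 shift now (cm) [-1.64  0.2  -1.15]
 turn [ 0.001  0.    -0.001]  shift after (cm) [-1.64  0.2  -1.15]
 turn [-1.000e-03 -3.142e+00 -2.000e-03]  shift after (cm) [1.64 0.2  1.15]
```

View pics/w28.png

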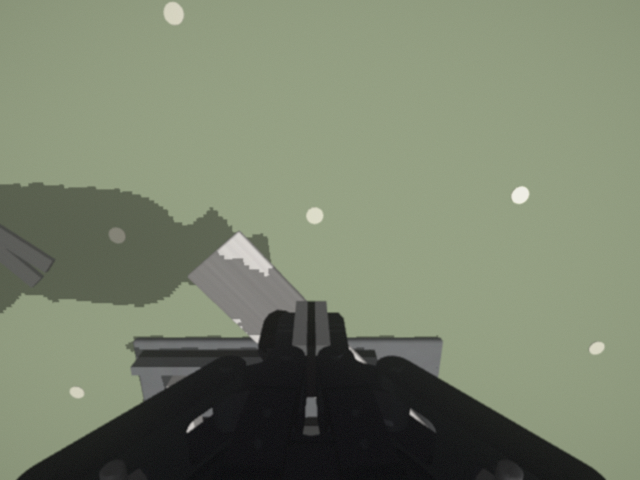

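{"name": "arm_command", "arguments": {"increments": [0,0,0,-0.8,0,-0.55,1,0,0,0,-0.8,0,-0.6,1,0,0,0,-0.7,0,-0.65,1,0,0,0,-0.7,0,-0.65,1,0,0,0,-0.6,0,-0.75,1,0,0,0,-0.55,0,-0.75,1,0,0,0,0,0,0,1]}}

```text
clock: 43.28
position: [0.5286, -0.2304, 0.2362]
ee_rot: [-0.524, 0.526, 0.474, -0.473]
contact_force: [0.3, 0.0, 0.1]
width: 0.0002
```

Run:
```python
from h import *
snap('wrist','w29.png')
plan(C_(.25,.021),MY+np.pi/2)
plan(C_(0.0,.021),MY+np.pi/2)
```

```text
pos [ 0.5282 -0.23    0.2362] yaw 1.4689 q [-0.53  0.42  1.74  0.    0.98 -2.  ] t 43.325 w -0.0001 F [-0.1 -0.2 -0.3]
 shift now (cm) [-1.02  0.22 -1.84]
 turn [ 0.002  0.    -0.001]  shift after (cm) [-1.02  0.22 -1.84]
 turn [-1.000e-03 -3.141e+00 -4.000e-03]  shift after (cm) [1.02 0.22 1.84]
pos [ 0.5282 -0.23    0.2362] yaw 1.4689 q [-0.53  0.42  1.74  0.    0.98 -2.  ] t 43.325 w -0.0001 F [-0.1 -0.2 -0.3]
 shift now (cm) [-1.93  0.23 -4.87]
 turn [ 0.002  0.    -0.001]  shift after (cm) [-1.93  0.22 -4.87]
 turn [-1.000e-03 -3.141e+00 -4.000e-03]  shift after (cm) [1.93 0.22 4.87]
```

View pics/w29.png

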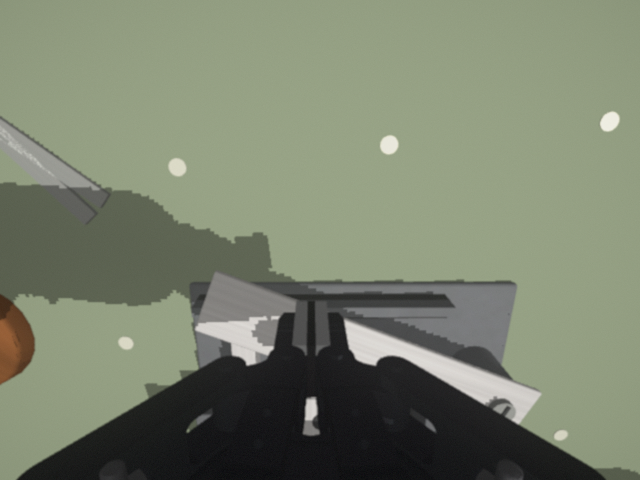

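{"name": "arm_command", "arguments": {"increments": [0,0,0,-0.5,0,-0.9,1,0,0,0,-0.5,0,-0.9,1,0,0,0,-0.35,0,-0.9,1,0,0,0,-0.3,0,-0.9,1,0,0,0,0,0,0,1]}}

```text
clock: 43.95
position: [0.563, -0.2502, 0.2362]
ee_rot: [-0.524, 0.526, 0.475, -0.473]
contact_force: [-0.3, -0.9, -0.1]
width: 0.0002
```

Run:
```python
from h import *
im=snap('side','s7.png')
cv2.imwrite('pics/s7c.png',cv2.resize(im[90:220,260:430,::-1],None,fx=4,fy=4,interpolation=cv2.INTER_CUBIC))
plan(C_(0.0,.021),MY+np.pi/2)
```

```text
pos [ 0.5625 -0.2499  0.2362] yaw 1.4692 q [-0.53  0.47  1.65  0.    1.02 -2.  ] t 44.0 w 0.0001 F [-0.7  1.  -0.2]
 shift now (cm) [-0.29  0.22 -1.25]
 turn [ 0.003  0.    -0.001]  shift after (cm) [-0.29  0.22 -1.26]
 turn [-1.000e-03 -3.141e+00 -4.000e-03]  shift after (cm) [0.29 0.22 1.26]
```

View pics/s7c.png

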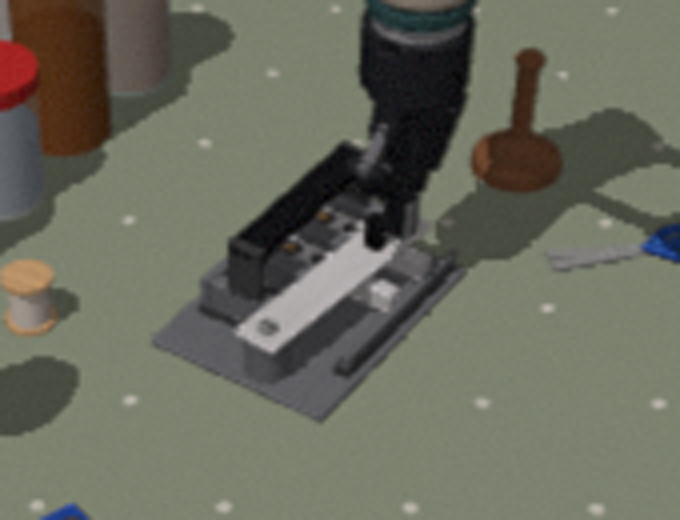

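{"name": "arm_command", "arguments": {"increments": [0,0,0,-0.15,0,-0.4,1,0,0,0,-0.1,0,-0.4,1,0,0,0,0,0,-0.2,1,0,0,0,0,0,0,1]}}

```text
clock: 44.5
position: [0.5719, -0.2532, 0.2363]
ee_rot: [-0.524, 0.525, 0.474, -0.473]
contact_force: [-1.5, 0.3, -1.0]
width: 0.0001
```

{"name": "arm_command", "arguments": {"increments": [0,0,0,0,0,-0.15,1,0,0,0,0,0,-0.1,1,0,0,0,0,0,0,1]}}

```text
clock: 44.88
position: [0.5743, -0.2535, 0.2363]
ee_rot: [-0.524, 0.525, 0.474, -0.473]
contact_force: [-0.2, -1.0, -0.5]
width: 0.0005
```

Run:
```python
from h import *
im=snap('side','s8.png')
cv2.imwrite('pics/s8c.png',cv2.resize(im[90:220,260:430,::-1],None,fx=4,fy=4,interpolation=cv2.INTER_CUBIC))
plan(C_(0.0,.020),MY+np.pi/2)
p=cam('side')
for X in [(-.01,.1,.043),(-.01,-.092,.043),(.008,-.083,.043),(-.028,-.083,.043)]:
    u=proj(p,mag(*X)); print(X,((u-[260,90])*4).round(0))
```

```text
pos [ 0.5742 -0.2535  0.2363] yaw 1.469 q [-0.53  0.48  1.62  0.    1.03 -2.  ] t 44.925 w 0.0002 F [-0.5  0.   0. ]
 shift now (cm) [-0.06  0.23 -0.15]
 turn [ 0.002  0.    -0.   ]  shift after (cm) [-0.06  0.23 -0.15]
 turn [-0.    -3.141 -0.004]  shift after (cm) [0.06 0.23 0.15]
(-0.01, 0.1, 0.043) [266. 324.]
(-0.01, -0.092, 0.043) [408. 190.]
(0.008, -0.083, 0.043) [381. 188.]
(-0.028, -0.083, 0.043) [422. 204.]
```

View pics/s8c.png

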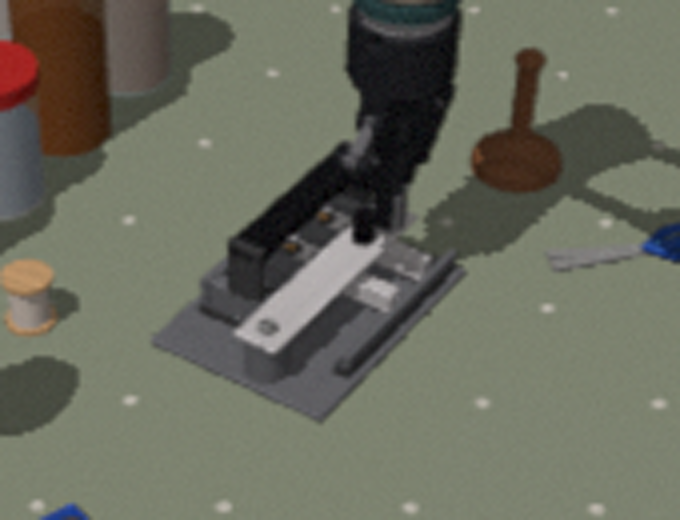

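{"name": "arm_command", "arguments": {"increments": [0,0,0,0,0,-0.15,1,0,0,0,0,0,-0.1,1,0,0,0,0,0,0,1]}}

```text
clock: 45.3
position: [0.576, -0.2537, 0.2361]
ee_rot: [0.525, -0.525, -0.474, 0.474]
contact_force: [-4.8, -1.2, 1.8]
width: -0.0
```

{"name": "arm_command", "arguments": {"increments": [0,0,0,0,0,-0.15,1,0,0,0,0,0,0,1]}}

```text
clock: 45.55
position: [0.5766, -0.2537, 0.236]
ee_rot: [0.525, -0.524, -0.473, 0.475]
contact_force: [-7.5, -0.8, 2.9]
width: -0.0001
```

The stop is reached (force rising to 7.5 N). Retreat and inspect.

{"name": "arm_command", "arguments": {"increments": [0,0,0,0,0,1,1,0,0,0,0,-1,2,1,0,0,0,0,-3,3,1,0,0,0,0,-4,4,1,0,0,0,0,-4,4,1,0,0,0,0,0,4,1,0,0,0,0,0,0,1,0,0,0,0,0,0,1]}}

```text
clock: 46.55
position: [0.3988, -0.2354, 0.3565]
ee_rot: [-0.524, 0.526, 0.475, -0.473]
contact_force: [0.6, 0.3, -0.2]
width: -0.0001
```

Run:
```python
from h import *
im=snap('top','t9.png')
plan([.4,-.2,.3])
cv2.imwrite('pics/t9c.png',cv2.resize(im[160:260,400:520,::-1],None,fx=6,fy=6,interpolation=cv2.INTER_CUBIC))
im=snap('side','s9.png')
cv2.imwrite('pics/s9c.png',cv2.resize(im[90:220,260:430,::-1],None,fx=4,fy=4,interpolation=cv2.INTER_CUBIC))
p=cam('wrist');snap('wrist','w30.png')
```

```text
pos [ 0.3993 -0.2356  0.3563] yaw 1.4689 q [-0.68  0.14  1.81  0.    1.19 -2.15] t 46.6 w -0.0003 F [ 0.4 -0.8  0.1]
 shift now (cm) [3.55 5.62 0.31]
```

View pics/t9c.png

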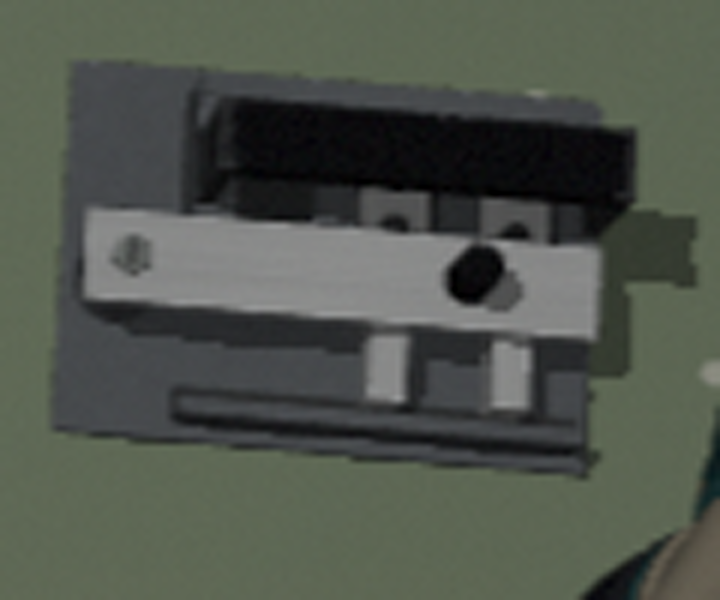

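View pics/s9c.png

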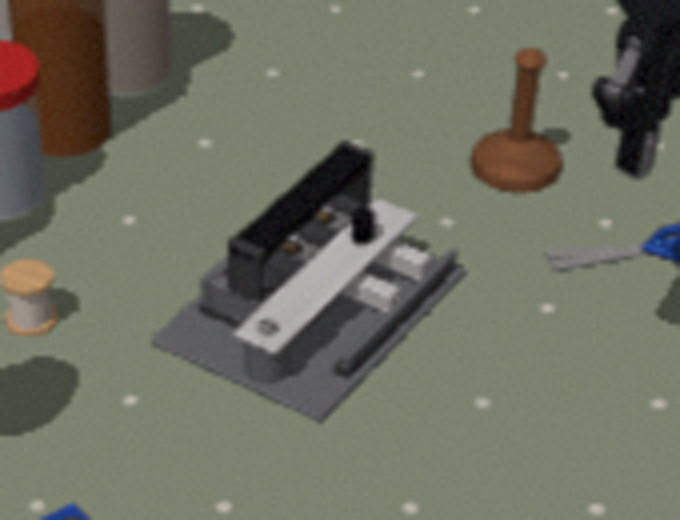

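View pics/w30.png

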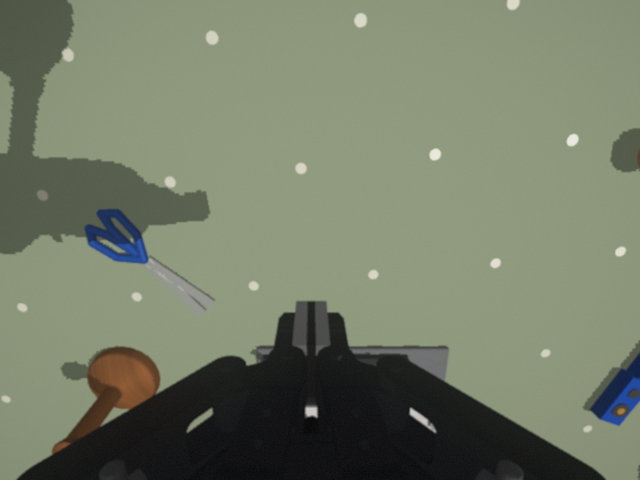

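View pics/t9.png

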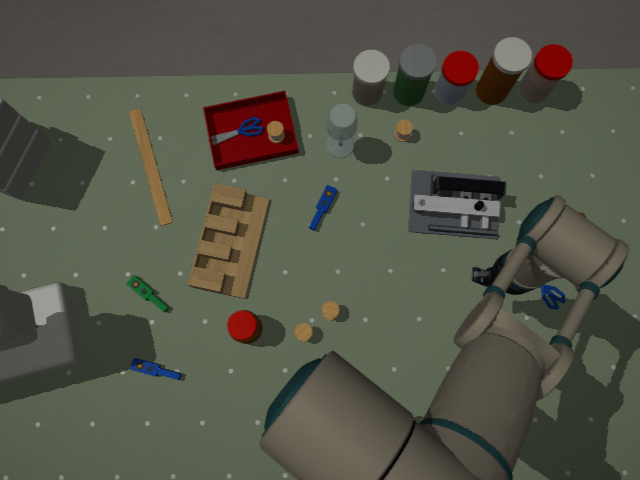

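Run:
```python
from h import *
p=cam('top'); C=lambda u,v:((u+.5)/6-.5+400,(v+.5)/6-.5+160)
k=inmag(unproj(p,C(474,273),.067)); v=inmag(unproj(p,C(131,255),.043)); d=k-v; print(k.round(4),v.round(4),'phi',np.arctan2(-d[0],-d[1]))
a=inmag(unproj(p,C(83,300),.043));b=inmag(unproj(p,C(598,338),.043));d=b-a;print('edge phi',np.arctan2(-d[0],-d[1]))
for u in [(387,404),(511,411)]: print('tang end',inmag(unproj(p,C(*u),.030)).round(4))
for u in [(365,338),(410,338),(491,342),(532,342)]: print(inmag(unproj(p,C(*u),.030)).round(4))
```

```text
[-0.0118 -0.0215  0.067 ] [-0.0085  0.1006  0.043 ] phi 0.026974101761340654
edge phi -0.011540376512973797
tang end [-0.0541 -0.0002  0.03  ]
tang end [-0.0527 -0.0466  0.03  ]
[-0.0292  0.0091  0.03  ]
[-0.0277 -0.0078  0.03  ]
[-0.0266 -0.0382  0.03  ]
[-0.0252 -0.0535  0.03  ]
```

Both bars lie within about 1–2 mm of their nest centres, and the cover angle reads about 0 to 0.03 rad. The glass is upright and the robot is clear.

Run:
```python
from h import *
print(ticket.sign_off())
```

```text
the job is handed in; nothing more can be done
None
```

The job is done and handed in at about 47 s; the sign-off gave no verdict.

**What I did:** I swung the cover aside to about 1.5 rad. I moved both silver bars (only two were present) from the rack to the table, took each again by its tang, and laid them in nest_0 and nest_1. I then pushed the cover shut to its stop.

**Last checks:**
- **Bars:** the tang ends measured at x = −52.7 and −54.1 mm in the magazine frame, against a nominal −55. In y they were within 1 mm of the nests. Both looked fully down with their die faces up.
- **Cover:** its angle measured 0.03 rad from the knob and −0.01 rad from the cover's edge; the stop pushed back with 7.5 N.
- **Surroundings:** the glass was upright, the blue and green look-alikes were untouched, and the robot was clear of everything.

I saw no bar knocked aside and no slackening of the grip. Nothing failed; the only disagreements were 1–2 mm between cameras, within their calibration.

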